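# Shut and lock the turntable's drive cover with its T-handled key

### The arm

A 6-joint arm with a two-finger parallel gripper is mounted at the origin on the work surface. World frame = base frame: x ahead of the robot, y to its left, z up, the work surface at z = 0. Lengths are in m, angles in degrees, forces in N, time in s.
With the tool pointing down it reaches from about 0.35 to 0.775 m from the base axis. Payload 7.3 kg.
Tool frame: the origin (TCP) lies on the front face of the gripper's body, between the roots of the fingers; the fingertips stand 66 mm ahead of it and the grasp point (between the pads) lies 47 mm ahead of it; x points along the fingers, z is the direction in which the jaws open and shut, and the axes are right-handed (so a half turn about x gives the same grasp; the last joint's range is limited). The gripper opens to 92 mm and grips with 3 to 60 N. Pads are 19 mm wide; open, the fingers measure 130 mm over their backs; the gripper's body (75 mm by 190 mm) begins 47 mm behind the grasp point.
Start: joints at [-74.943, 19.595, 87.324, -0, 73.075, -8.365], TCP at [0.209, -0.482, 0.292] pointing down, gripper open.
Joint ranges: [-145.02, 145.02], [-44.19, 115.74], [2.07, 154.8], [-57.11, 237.11], [16.16, 152.29], [-177.93, 177.93]. Speed limits (degrees/s): [147.25, 147.25, 180, 180, 180, 180].

### API

Orientations are given as a 3x3 rotation matrix whose columns are the frame's x, y, z axes.
In Python, from workcell import env gives the robot as it stands.
- The arm moves only by the shell command python3 -m crank 'ROWS' [FORCE]. ROWS is JSON, a list of rows, each a list of 7 numbers: the turn, a rotation vector about the tool's x, y, z in rad, then the shift along the tool's x, y, z in m, then the opening, from 0 (shut) to 1 (fully open). A call has 1 to 10 rows; each row is the pose to reach, as a shift and turn from the pose measured when the call began, along the tool's axes at that moment; what a row does not reach only later rows make up. A row lasts 1/8 s, in which the tool goes at most 62.5 mm and 10.7 degrees, less where a joint would pass 70% of its speed; a pose out of reach is approached as far as the arm can. A call with a gripper value outside its range is refused whole. The fingers move at their own pace and stop on an object; FORCE is the grip in N (left out, the last holds). Time passes only in rows, so rows that repeat a pose let the fingers close. It gives the time, the measured TCP pose, the force and the opening at its end, in the units of the state.
- env.observe(): the state, without advancing time (a new reading comes with each control period).
- env.snapshot(name): name is "side" or "top"; returns a dict with "color" (420x560x3 uint8, red, green, blue), "intrinsics" (3x3 intrinsics, pixels), "rvec" (rotation vector, rad) and "tvec" (3), from world to camera coordinates, as OpenCV has them. Camera axes: x right, y down, z forward; pixel columns grow to the right and rows downward; lengths in m; the calibration is good to about 2 mm. A picture is of the moment at which its call begins. There is no depth.
- env.sign_off(): hands the job in, once; it reports no verdict.
The state is a dict: "clock": time; "joint_pos": joint angles; "joint_vel": joint speeds; "joint_efforts": joint torques, N m; "eef_pos": TCP position; "ee_rot": TCP orientation; "ft_force": force on the tool from outside, world axes, zero at the start; "wrist_torque": the same for the moment, N m; "opening": finger opening in m.
Only numpy, scipy, OpenCV 4.12 (cv2) and the standard library are available. Lean on these libraries where they do the work, as an engineer would, in place of code of your own. Each camera call takes 0.05 s, during which the arm holds its last target.

### The job

Push the turntable's open drive cover fully shut; then, with the smaller of the two T-handled keys from the stand, turn the cover's sunken square lock clockwise (seen from above) as far as it goes. Put that key back upright in the stand, fully down, and let go of it. Leave the bigger key and all the loose things lying about undisturbed.

Things in the scene. Friction and masses are not known exactly. Their poses are not given: they have to be found in the camera images.
- turntable: fixed round plate, 270 mm diameter, 12 mm thick, with an aluminium drive box centred on it (170 mm along x, 100 mm along y, rim 60 mm above the table) and six upright steel rods, 10 mm thick, tops 140 mm above the table, at x = -85, 0, +85 mm and y = -78, +78 mm. Origin: centre of its underside; x points from the cover's free edge to its hinge, which is at x = +85 mm
- cover (a joint): angle of the box's hinged aluminium cover (plate 166 x 100 x 6 mm, 0.3 kg): 0 = fully shut on a stop; grows to 1.6 rad as its free edge rises. Stiff hinge (0.8 N m): it stays where it is left and is pushed shut with about 6 N on its outer face between the lock's guard ring and the free edge
- cover_hinge (a point): middle of the cover's hinge axis, level with the underside of the cover, 60 mm above the table; moves and turns with the cover: y along the hinge, -x along the cover to its free edge, z out of the cover's outer (upper) face, which lies 6 mm from the axis
- cover_edge (a point): middle of the cover's free edge on the outer face, 167 mm from the hinge; axes as the cover
- lock (a joint): angle of the square-headed lock in the cover: grows clockwise seen from above, from 0 (open) to a stop at 1.25 rad (locked); stays where it is left; friction torque 0.12 N m. The lock does not hold the cover down: a key pulled off while still twisted against the stop jams and can lift the cover, so ease it back a little (about 0.15 to 0.2 rad) first
- lock_head (a point): foot of the lock's square steel head, on its axis, on the cover's outer face 100 mm from the hinge (66 mm above the table when shut). Head 14 x 14 mm, 12 mm high, with a 10 x 10 mm nose up to 16 mm; x and y square to its flats, turning with it; z out of the cover. A guard ring, 42 mm inside, 48 mm outside, 20 mm high, stands round it, too narrow for fingers
- small_key: the smaller T-handled key, loose, upright in one of the stand's wells, 132 mm tall, about 0.22 kg. Origin: centre of its foot, z up the shaft. The foot is a square socket, 22.4 mm outside, 16.4 mm inside, 22 mm deep, flats square to its x and y; fits the lock's head in any of four quarter turns (play about 0.2 rad) and goes down until the foot meets the cover. Shaft 14 mm thick
- small_key_bar (a point): centre of the small key's black flat-sided crossbar, on its axis 120 mm above its foot: 85 mm along the key's x, 14 mm thick along y, 24 mm high
- big_key: the bigger T-handled key, loose, in the stand's other well, 157 mm tall with a 120 mm crossbar; wrong size, to be left alone. Origin: centre of the foot
- stand: fixed grey block, 75 mm (x) by 190 mm (y), 45 mm high, with two round wells from above, 37 mm diameter, floor 7 mm above its underside. Origin: centre of the underside
- stand_hole0 (a point): centre of the mouth of the well at the stand's y = -55 mm, 45 mm above the table
- stand_hole1 (a point): centre of the mouth of the well at the stand's y = +55 mm, 45 mm above the table
- grease: closed plastic jar, 52 mm diameter, 62 mm tall, a bystander; origin under its centre
- lid_a: loose white plastic jar lid, 60 mm diameter, 13 mm thick, a bystander; origin under its centre
- lid_b: loose white plastic jar lid, 72 mm diameter, 13 mm thick, a bystander; origin under its centre
- spanner: steel spanner 160 mm long lying flat along its own x, a bystander
- bracket: aluminium angle bracket, 60 x 40 mm foot, 50 mm tall, a bystander; origin under its foot's centre
- cylinder_block: square aluminium cylinder block, 45 x 45 x 55 mm with a short rod end on top (75 mm overall), a bystander; origin under its centre
- collar: steel ring, 44 mm diameter, 16 mm high, a bystander; origin under its centre

How it is judged:
By the outcome, as a careful person would: the job done as asked, in the order asked, and still so for the second after the job is handed in, with the robot touching nothing.
It also fails if it takes over 72 s, if anything falls off the work surface, if the arm or the gripper's body presses on something with over 40 N, if the wrist force passes 120 N, or if a joint passes its speed limit or range.

## Working session

There is one attempt and no reset: what is moved stays moved. The work goes in short steps, Python scripts to look and compute and a shell command to move; the robot and the scene stay as the last step left them, time stands still between calls to the robot, and variables do not carry over. Pictures are saved under pics/ and viewed, and the job is handed in when it is done.

```bash
ls; mkdir -p pics
cat > h.py <<'E'
import numpy as np, cv2
from workcell import env
def snap(n,f):
    s=env.snapshot(n); cv2.imwrite('pics/'+f+'.png',s['color'][:,:,::-1]); return s
def P(s): 
    R,_=cv2.Rodrigues(np.array(s['rvec'],float)); return np.array(s['intrinsics'],float),R,np.array(s['tvec'],float).ravel()
def proj(s,pts):
    K,R,t=P(s); return cv2.projectPoints(np.array(pts,float).reshape(-1,3),R,t,K,None)[0].reshape(-1,2)
def ray(s,u,v,z):
    K,R,t=P(s); d=R.T@np.linalg.inv(K)@[u,v,1]; c=-R.T@t; return c+d*(z-c[2])/d[2]
E
python3 - <<'E'
from h import *
import pickle
for n in('side','top'):
    s=snap(n,n+'0'); pickle.dump(s,open(n+'0.pkl','wb')); K,R,t=P(s); print(n,-R.T@t,K.tolist(),R.round(3).tolist())
print(env.observe())
E
```

```text
pics
side [ 0.33166939 -0.86559566  0.85673111] [[477.95639389997206, 0.0, 285.0980567586361], [0.0, 477.95639389997206, 208.33711373539876], [0.0, 0.0, 1.0]] [[0.964, -0.265, 0.009], [-0.165, -0.627, -0.761], [0.207, 0.732, -0.648]]
top [0.45459203 0.02973948 1.16893017] [[433.5659403698925, 0.0, 276.26464070630254], [0.0, 433.5659403698925, 209.66576131113277], [0.0, 0.0, 1.0]] [[-0.007, -1.0, 0.014], [-0.994, 0.006, -0.109], [0.109, -0.015, -0.994]]
{'clock': 0.1, 'joint_pos': array([-7.49420521e+01,  1.96314537e+01,  8.73706658e+01, -1.86068051e-03,
        7.30747024e+01, -8.36429411e+00]), 'joint_vel': array([-0.0177648 , -0.11391405, -0.13916712, -0.1245455 ,  0.00499234,
        0.06530796]), 'joint_efforts': array([ 1.71082142e-03, -4.32003772e+01, -2.44694388e+01,  7.19210249e-02,
        5.25989290e-02, -4.57618762e-05]), 'eef_pos': array([ 0.20863977, -0.48146913,  0.29163002]), 'ee_rot': array([[-3.78334000e-04,  9.17596650e-01,  3.97512573e-01],
       [ 1.28668349e-03,  3.97512719e-01, -9.17595762e-01],
       [-9.99999101e-01,  1.64315190e-04, -1.33104904e-03]]), 'ft_force': array([-0.21903215, -0.14134935, -0.12872835]), 'wrist_torque': array([-0.00550619, -0.01271899, -0.0145762 ]), 'opening': 0.09168390671207807}
```

View pics/top0.png

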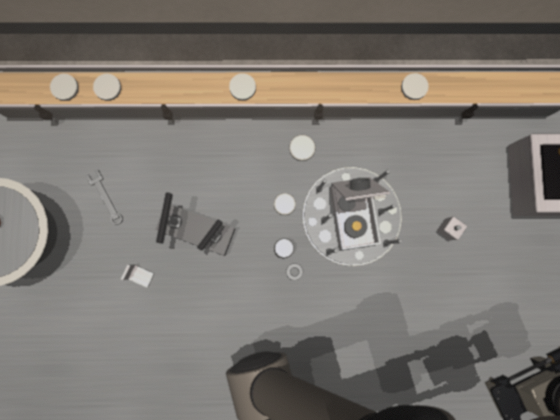

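View pics/side0.png

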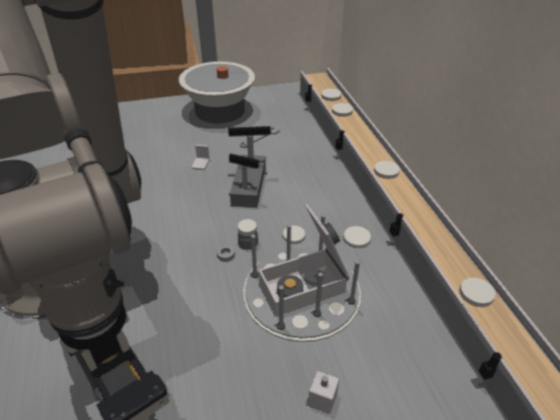

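The top view has the turntable centred near (353,216) with its hinge on the far side (top of the image). The stand is near (203,230), with the big bar at (165,218) and the small bar at (210,235). I'll zoom in.

Run:
```python
import cv2
a=cv2.imread('pics/top0.png'); b=cv2.imread('pics/side0.png')
cv2.imwrite('pics/t_tt.png',cv2.resize(a[155:275,290:420],None,fx=6,fy=5.0*1.0,interpolation=cv2.INTER_CUBIC)[:600,:800] if 0 else cv2.resize(a[160:275,290:420],None,fx=5,fy=5,interpolation=cv2.INTER_CUBIC))
cv2.imwrite('pics/t_st.png',cv2.resize(a[175:295,80:240],None,fx=5,fy=5,interpolation=cv2.INTER_CUBIC))
cv2.imwrite('pics/s_tt.png',cv2.resize(b[195:340,220:390],None,fx=4,fy=4,interpolation=cv2.INTER_CUBIC))
cv2.imwrite('pics/s_st.png',cv2.resize(b[110:220,180:330],None,fx=5,fy=5,interpolation=cv2.INTER_CUBIC))
```

```text
(no output)
```

View pics/t_tt.png

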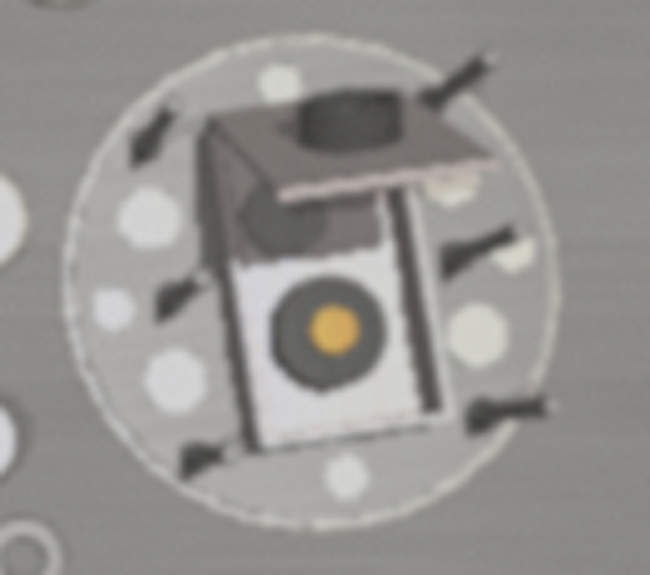

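View pics/t_st.png

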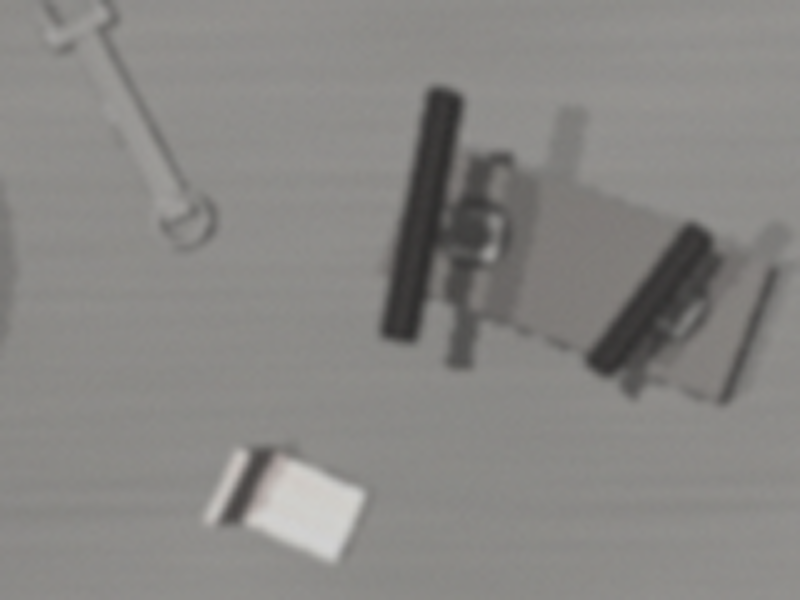

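View pics/s_tt.png

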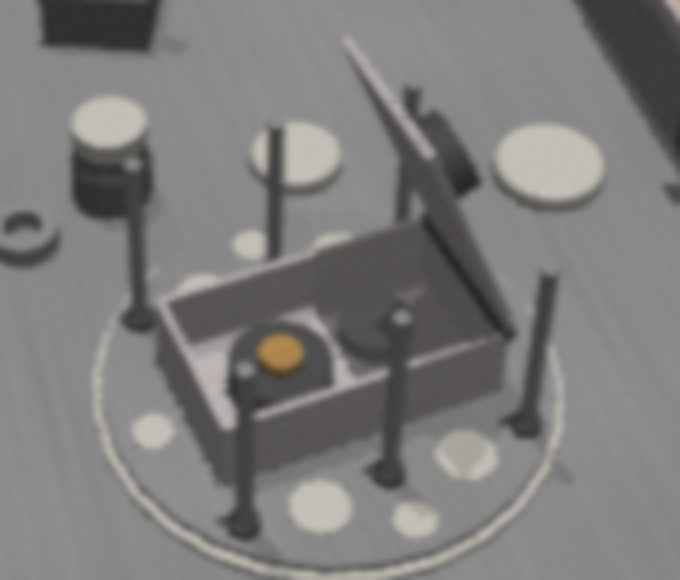

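View pics/s_st.png

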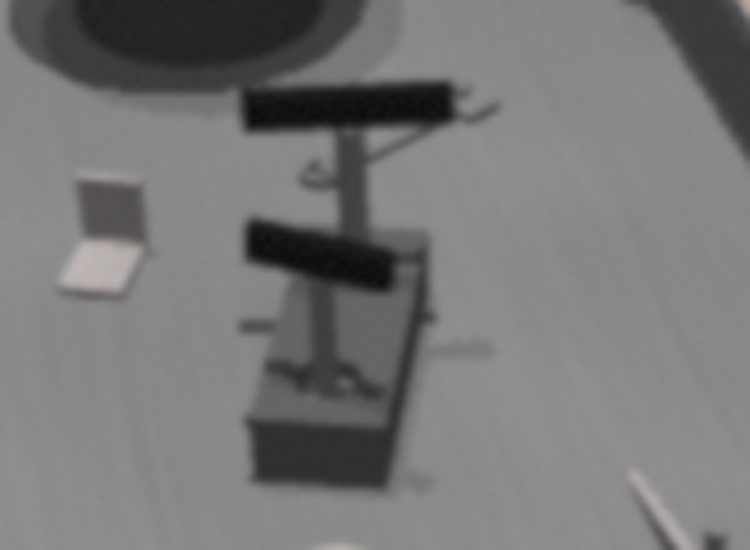

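```bash
cat > fit.py <<'E'
from h import *
import pickle
from scipy.optimize import least_squares
T=pickle.load(open('top0.pkl','rb'));S=pickle.load(open('side0.pkl','rb'))
def up(l,f,u0,v0): a=np.array(l,float); return (a+.5)/f-.5+[u0,v0]
def rz(a): c,s=np.cos(a),np.sin(a); return np.array([[c,-s,0],[s,c,0],[0,0,1]])
rods=[[-.085,.078,.14],[0,.078,.14],[.085,.078,.14],[-.085,-.078,.14],[0,-.078,.14],[.085,-.078,.14]]
to=up([(230,450),(200,282),(172,108),(550,405),(515,235),(492,58),(255,448),(447,420)],5,290,160)
so=up([(132,163),(275,130),(410,90),(247,370),(400,318),(547,275),(162,303)],4,220,195)
bt=rods+[[-.085,.05,.06],[-.085,-.05,.06]]; bs=rods+[[-.085,.05,.06]]
def cov(th): # edge outer corners local
    r=.167;return [[.085-r*np.cos(th)+.006*np.sin(th),y,.06+r*np.sin(th)+.006*np.cos(th)] for y in(.05,-.05)]
to2=up([(282,195),(495,160)],5,290,160); so2=up([(348,40)],4,220,195)
def res(p):
    R=rz(p[2]);t=[p[0],p[1],0]; w=lambda l:np.array(l)@R.T+t
    return np.r_[(proj(T,w(bt+cov(p[3])))-np.r_[to,to2]).ravel(),(proj(S,w(bs+cov(p[3])[:1]))-np.r_[so,so2]).ravel()]
x0=ray(T,353,216,.02)
r=least_squares(res,[x0[0],x0[1],.14,1.2],loss='soft_l1');print('tt',r.x[:2],np.degrees(r.x[2:]));print(res(r.x).reshape(-1,2).round(1).tolist())
tt=r.x
# small key
def tri(a,b):
    A=[];
    f=lambda X:np.r_[(proj(T,X)-a).ravel(),(proj(S,X)-b).ravel()]
    q=least_squares(f,[.5,.2,.1]);return q.x,f(q.x).round(1)
tb=up([(697,232),(603,365)],5,80,175); sb=up([(393,272),(250,237)],5,180,110)
print('bar tri',tri(tb.mean(0),sb.mean(0)))
e=[ray(T,*q,.137) for q in tb];print('bar ends',e,np.linalg.norm(e[0]-e[1]),np.degrees(np.arctan2(*(e[0]-e[1])[[1,0]])),(e[0]+e[1])/2)
e=[ray(T,*q,.162) for q in up([(445,92),(400,340)],5,80,175)];print('big ends',e,np.linalg.norm(e[0]-e[1]),(e[0]+e[1])/2)
c=[ray(T,*q,.045) for q in up([(775,270),(728,403)],5,80,175)];print('stand',c,np.linalg.norm(c[0]-c[1]))
c2=[ray(S,*q,.045) for q in up([(250,420),(388,425),(428,235)],5,180,110)];print('standS',c2)
E
python3 fit.py
```

```text
tt [ 0.5637003  -0.19113694] [ 7.92420428 67.51974414]
[[-0.0, 1.0], [0.3, -0.8], [0.3, -0.7], [0.6, 0.5], [1.4, -0.7], [-0.1, 0.2], [1.1, 0.3], [1.1, 0.2], [-0.8, -0.3], [0.8, 0.3], [-0.1, 0.2], [0.1, -1.8], [0.6, -1.6], [-0.8, -0.2], [0.2, -0.1], [0.7, -1.4], [-1.9, -0.9], [-0.6, -1.3]]
bar tri (array([0.51022062, 0.17394568, 0.12864221]), array([ 0. , -0.2, -0.2,  0. ]))
bar ends [array([0.54094867, 0.15078346, 0.137     ]), array([0.47808266, 0.19472964, 0.137     ])] 0.07670334782938738 -34.955289072449844 [0.50951567 0.17275655 0.137     ]
big ends [array([0.60522959, 0.265941  , 0.162     ]), array([0.4896569 , 0.28436149, 0.162     ])] 0.11703145592088023 [0.54744324 0.27515125 0.162     ]
stand [array([0.52864461, 0.12107094, 0.045     ]), array([0.46024134, 0.14501226, 0.045     ])] 0.07247202316403316
standS [array([0.46211594, 0.14919059, 0.045     ]), array([0.53352181, 0.1259523 , 0.045     ]), array([0.59709765, 0.29726666, 0.045     ])]
```

The poses fit well: turntable at (0.564, -0.191) with yaw 7.9° and the cover at about 67°. The small key is at (0.510, 0.173) with its bar at about -35°. That key position matches hole0 at (0.508, 0.173), worked out from the stand's edge. Next is a planning helper for the closing arc.

```bash
cat >> h.py <<'E'
from scipy.spatial.transform import Rotation as Ro
def down(yaw): # tool x down, tool z at yaw deg
    a=np.radians(yaw); x=np.array([0,0,-1.]); z=np.array([np.cos(a),np.sin(a),0]); return np.c_[x,np.cross(z,x),z]
def rel(pts,off=.066):
    """pts: (x,y,z of point 'off' ahead of TCP, yaw)"""
    o=env.observe(); R=np.array(o['ee_rot']); p=np.array(o['eef_pos'])
    for q in pts:
        D=down(q[3]); tcp=np.array(q[:3])-D[:,0]*off
        print([round(float(v),4) for v in np.r_[Ro.from_matrix(R.T@D).as_rotvec(),R.T@(tcp-p)]])
def st():
    o=env.observe(); R=np.array(o['ee_rot']); print('t',round(o['clock'],2),'tcp',o['eef_pos'].round(4),'yaw',np.degrees(np.arctan2(R[1,2],R[0,2])).round(2),'tilt',np.degrees(np.arccos(-R[2,0])).round(2),'F',o['ft_force'].round(1),'M',o['wrist_torque'].round(2),'op',round(o['opening'],4),'j',o['joint_pos'].round(0))
TT=np.array([.5637,-.1911,0]);TY=7.9
def loc(x,y,z): 
    a=np.radians(TY); return TT+[np.cos(a)*x-np.sin(a)*y,np.sin(a)*x+np.cos(a)*y,z]
E
python3 - <<'E'
from h import *
rel([(*loc(.12,0,.26),7.9),(*loc(.12,0,.205),7.9)])
E
```

```text
[-1.2999, -0.001, -0.001, -0.0342, 0.5569, -0.0932]
[-1.2999, -0.001, -0.001, 0.0208, 0.5568, -0.0932]
```

```bash
python3 -m crank '[[-0.1,0,0,-0.034,0.02,0,0],[-0.25,0,0,-0.034,0.08,-0.012,0],[-0.4,0,0,-0.034,0.14,-0.024,0],[-0.55,0,0,-0.034,0.2,-0.035,0],[-0.7,0,0,-0.034,0.26,-0.045,0],[-0.85,0,0,-0.034,0.32,-0.055,0],[-1.0,0,0,-0.034,0.38,-0.065,0],[-1.1,0,0,-0.034,0.44,-0.075,0],[-1.2,0,0,-0.034,0.5,-0.085,0],[-1.3,0,0,-0.034,0.557,-0.093,0]]' 30; python3 -c "
from h import *
st();rel([(*loc(.12,0,.26),7.9),(*loc(.12,0,.205),7.9)])"
```

```text
clock: 1.35
eef_pos: [0.6842, -0.1733, 0.3253]
ee_rot: [[-0.001, -0.141, 0.99], [0.001, 0.99, 0.141], [-1.0, 0.002, -0.001]]
ft_force: [1.0, -1.9, 0.3]
opening: 0.0012
t 1.35 tcp [ 0.6842 -0.1733  0.3253] yaw 8.11 tilt 0.1 F [ 1.  -1.9  0.3] M [-0.02 -0.12  0.  ] op 0.0012 j [-20.  39.  49.   0.  92. -29.]
[0.0037, -0.0009, -0.0016, -0.0007, -0.0011, -0.0018]
[0.0037, -0.0009, -0.0016, 0.0543, -0.0012, -0.0018]
```

```bash
python3 -m crank '[[0,0,0,0.03,0,0,0],[0,0,0,0.055,0,0,0],[0,0,0,0.055,0,0,0]]'
python3 - <<'E'
from h import *
st()
import cv2
a=snap('top','t1')['color'];b=snap('side','s1')['color']
cv2.imwrite('pics/c1.png',np.hstack([cv2.resize(x,(400,360),interpolation=cv2.INTER_CUBIC) for x in (a[150:280,285:430,::-1],b[190:320,220:365,::-1])]))
p=[]
for d in (67.5,60,50,40,30,20,12,6,2,0):
    th=np.radians(d); r=np.interp(d,[0,20,67.5],[.165,.16,.149])-.0
    x=.085-r*np.cos(th)+.006*np.sin(th); z=.06+r*np.sin(th)+.006*np.cos(th)
    p.append((*loc(x+.019,0,z),7.9))
rel(p)
E
```

```text
clock: 1.72
eef_pos: [0.6833, -0.1726, 0.2671]
ee_rot: [[-0.007, -0.141, 0.99], [0.004, 0.99, 0.142], [-1.0, 0.005, -0.006]]
ft_force: [-0.7, -0.7, -0.2]
opening: 0.0004
t 1.73 tcp [ 0.6833 -0.1726  0.2671] yaw 8.14 tilt 0.45 F [-0.7 -0.7 -0.2] M [ 0.02 -0.09  0.01] op 0.0004 j [-20.  41.  55.   0.  84. -29.]
[0.0036, -0.0005, -0.0015, 0.005, -0.0008, -0.0693]
[0.0036, -0.0005, -0.0015, 0.0114, -0.0007, -0.088]
[0.0036, -0.0005, -0.0015, 0.0239, -0.0006, -0.1116]
[0.0036, -0.0005, -0.0015, 0.0405, -0.0006, -0.133]
[0.0036, -0.0005, -0.0015, 0.061, -0.0006, -0.1514]
[0.0036, -0.0005, -0.0015, 0.0847, -0.0005, -0.1661]
[0.0036, -0.0005, -0.0015, 0.1055, -0.0005, -0.175]
[0.0036, -0.0005, -0.0015, 0.122, -0.0005, -0.1798]
[0.0036, -0.0005, -0.0015, 0.1333, -0.0006, -0.182]
[0.0036, -0.0005, -0.0015, 0.139, -0.0006, -0.1828]
```

View pics/c1.png

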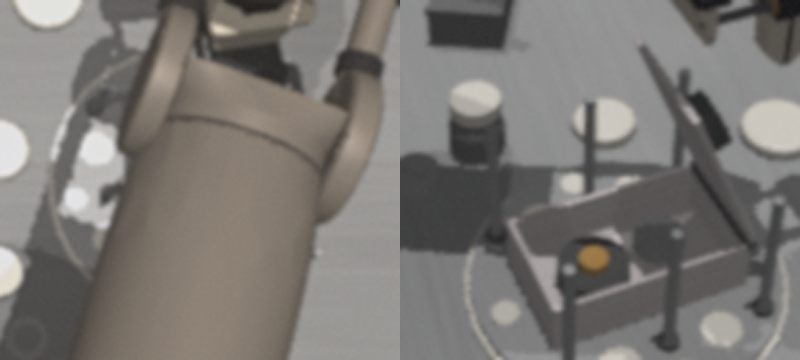

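The side view shows the fingers on the hinge side of the cover, at the upper right of that view. The arm hides the turntable in the top view. I'll start the push.

```bash
python3 -m crank '[[0,0,0,0.005,-0.001,-0.04,0],[0,0,0,0.005,-0.001,-0.06,0],[0,0,0,0.006,-0.001,-0.07,0],[0,0,0,0.009,-0.001,-0.08,0],[0,0,0,0.0125,-0.001,-0.09,0],[0,0,0,0.0175,-0.001,-0.1,0],[0,0,0,0.0245,-0.001,-0.112,0],[0,0,0,0.032,-0.001,-0.123,0],[0,0,0,0.041,-0.001,-0.133,0],[0,0,0,0.041,-0.001,-0.133,0]]'
python3 - <<'E'
from h import *
st()
b=snap('side','s2')['color']
cv2.imwrite('pics/c2.png',cv2.resize(b[170:340,200:400,::-1],None,fx=3.5,fy=3.5,interpolation=cv2.INTER_CUBIC))
p=[]
for d in (40,30,20,12,6,2,0,-1):
    th=np.radians(d); r=np.interp(d,[0,20,67.5],[.165,.16,.149])-.0
    x=.085-r*np.cos(th)+.006*np.sin(th); z=.06+r*np.sin(th)+.006*np.cos(th)
    p.append((*loc(x+.019,0,z),7.9))
rel(p)
E
```

```text
clock: 3.08
eef_pos: [0.5514, -0.1929, 0.2289]
ee_rot: [[-0.004, -0.14, 0.99], [0.003, 0.99, 0.14], [-1.0, 0.003, -0.004]]
ft_force: [-0.6, -0.2, 0.3]
opening: 0.0003
t 3.08 tcp [ 0.5514 -0.1929  0.2289] yaw 8.07 tilt 0.27 F [-0.6 -0.2  0.3] M [-0.03 -0.15  0.03] op 0.0003 j [-27.  29.  83.   0.  68. -35.]
[0.0033, -0.0032, -0.0032, -0.0012, 0.0001, 0.0008]
[0.0033, -0.0032, -0.0032, 0.0192, 0.0001, -0.0175]
[0.0033, -0.0032, -0.0032, 0.043, 0.0, -0.0322]
[0.0033, -0.0032, -0.0032, 0.0638, -0.0, -0.041]
[0.0033, -0.0032, -0.0032, 0.0803, -0.0, -0.0457]
[0.0033, -0.0032, -0.0032, 0.0916, -0.0001, -0.0479]
[0.0033, -0.0032, -0.0032, 0.0974, -0.0001, -0.0487]
[0.0033, -0.0032, -0.0032, 0.1003, -0.0001, -0.0488]
```

View pics/c2.png

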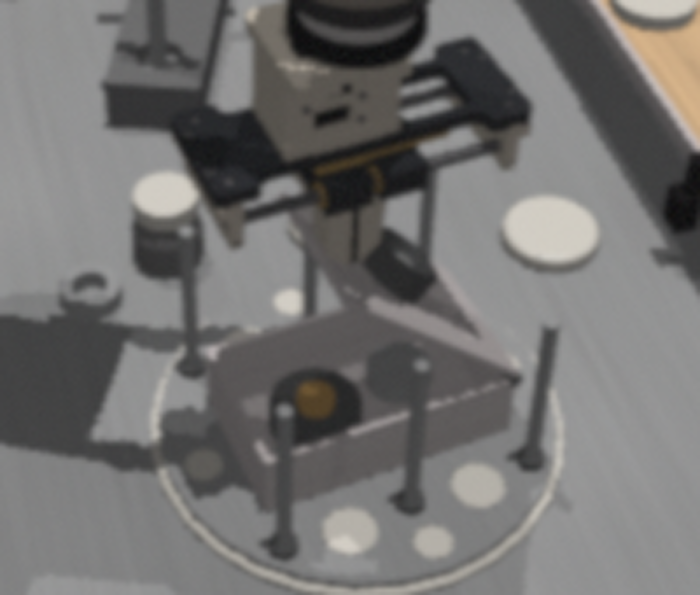

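The cover followed down to about 40°, with the fingertips between the ring and the free edge. I'll continue the arc.

```bash
python3 -m crank '[[0,0,0,0.01,0,-0.011,0],[0,0,0,0.02,0,-0.0185,0],[0,0,0,0.032,0,-0.027,0],[0,0,0,0.044,0,-0.034,0],[0,0,0,0.055,0,-0.039,0],[0,0,0,0.065,0,-0.043,0],[0,0,0,0.074,0,-0.046,0],[0,0,0,0.082,0,-0.048,0],[0,0,0,0.088,0,-0.05,0],[0,0,0,0.088,0,-0.05,0]]'
python3 - <<'E'
from h import *
st()
b=snap('side','s3')['color']
cv2.imwrite('pics/c3.png',cv2.resize(b[170:340,200:400,::-1],None,fx=3.5,fy=3.5,interpolation=cv2.INTER_CUBIC))
E
```

```text
clock: 4.38
eef_pos: [0.501, -0.1994, 0.1405]
ee_rot: [[-0.007, -0.141, 0.99], [0.004, 0.99, 0.141], [-1.0, 0.005, -0.006]]
ft_force: [0.8, 0.6, -0.6]
opening: 0.0006
t 4.38 tcp [ 0.501  -0.1994  0.1405] yaw 8.09 tilt 0.43 F [ 0.8  0.6 -0.6] M [ 0.01 -0.05 -0.01] op 0.0006 j [-30.  31.  96.   0.  54. -38.]
```

View pics/c3.png

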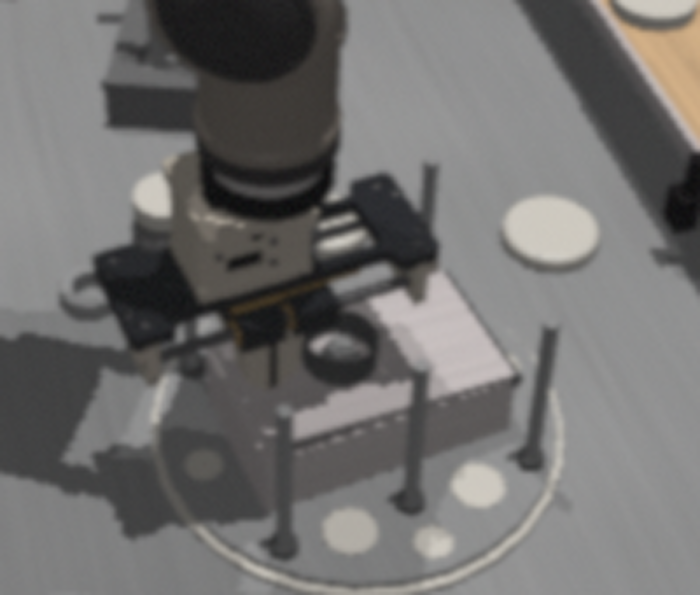

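The cover is nearly shut, with a gap still visible. I'll press down in small steps and watch the force.

```bash
python3 -m crank '[[0,0,0,0.003,0,0,0],[0,0,0,0.006,0,0,0],[0,0,0,0.008,0,0,0],[0,0,0,0.009,0,0,0],[0,0,0,0.010,0,0,0],[0,0,0,0.010,0,0,0]]'; python3 -c "
from h import *
st()"
```

```text
clock: 5.18
eef_pos: [0.5006, -0.1994, 0.1316]
ee_rot: [[-0.007, -0.141, 0.99], [0.003, 0.99, 0.141], [-1.0, 0.004, -0.006]]
ft_force: [-4.8, -0.5, 11.6]
opening: 0.0008
t 5.17 tcp [ 0.5006 -0.1994  0.1316] yaw 8.1 tilt 0.44 F [-4.8 -0.5 11.6] M [-0.17  0.76 -0.03] op 0.0008 j [-30.  32.  96.  -0.  52. -38.]
```

```bash
python3 -m crank '[[0,0,0,0.002,0,0,0],[0,0,0,0.004,0,0,0],[0,0,0,0.004,0,0,0]]'; python3 -c "
from h import *
st()"
```

```text
clock: 5.55
eef_pos: [0.5006, -0.1994, 0.1313]
ee_rot: [[-0.005, -0.141, 0.99], [0.002, 0.99, 0.141], [-1.0, 0.003, -0.005]]
ft_force: [-10.8, 3.6, 34.7]
opening: 0.0003
t 5.55 tcp [ 0.5006 -0.1994  0.1313] yaw 8.12 tilt 0.33 F [-10.8   3.6  34.7] M [0.57 1.87 0.02] op 0.0003 j [-30.  32.  97.  -0.  52. -38.]
```

The cover is on its hard stop: the force rises to 35 N at 0.3 mm of travel, with the tip at z=0.0653. I'll retreat and look at the lock.

```bash
python3 -c "
from h import *
rel([(.500,-.199,.24,8),(.510,.1735,.24,55)])"; python3 -m crank '[[0,0,0,-0.03,0,0,0],[0,0,0,-0.08,0,0,0],[0,0,0,-0.13,0,0,0],[0,0,0,-0.175,0,0,0]]'; python3 -c "
from h import *
st();rel([(.510,.1735,.20,55)])"
```

```text
[0.0021, -0.0049, -0.0029, -0.1747, 0.001, -0.0014]
[-0.8182, -0.0035, -0.0047, -0.1739, 0.3683, 0.0611]
clock: 6.05
eef_pos: [0.5015, -0.1994, 0.3078]
ee_rot: [[-0.005, -0.141, 0.99], [0.003, 0.99, 0.141], [-1.0, 0.003, -0.005]]
ft_force: [0.9, -1.8, 0.2]
opening: 0.0004
t 6.05 tcp [ 0.5015 -0.1994  0.3078] yaw 8.13 tilt 0.32 F [ 0.9 -1.8  0.2] M [-0.   -0.14 -0.02] op 0.0004 j [-30.  21.  83.  -0.  76. -38.]
[-0.818, -0.003, -0.0049, 0.0427, 0.3679, 0.0614]
```

```bash
python3 -m crank '[[-0.1,0,0,0,0.05,0.008,0],[-0.2,0,0,0,0.1,0.017,0.2],[-0.35,0,0,0,0.15,0.025,0.6],[-0.5,0,0,0,0.2,0.033,0.6],[-0.65,0,0,0.0,0.25,0.042,0.6],[-0.75,0,0,0.0,0.31,0.052,0.6],[-0.818,0,0,0.02,0.355,0.06,0.6],[-0.818,-0.003,-0.005,0.043,0.368,0.0615,0.6],[-0.818,-0.003,-0.005,0.043,0.368,0.0615,0.6]]'
python3 - <<'E'
from h import *
import pickle
st()
a=snap('top','t4');b=snap('side','s4');pickle.dump((a,b),open('4.pkl','wb'))
cv2.imwrite('pics/c4t.png',cv2.resize(a['color'][180:250,310:400,::-1],None,fx=8,fy=8,interpolation=cv2.INTER_CUBIC))
cv2.imwrite('pics/c4s.png',cv2.resize(b['color'][230:310,250:350,::-1],None,fx=7,fy=7,interpolation=cv2.INTER_CUBIC))
cv2.imwrite('pics/c4k.png',cv2.resize(b['color'][80:230,150:350,::-1],None,fx=4,fy=4,interpolation=cv2.INTER_CUBIC))
E
```

```text
clock: 7.18
eef_pos: [0.5088, 0.1746, 0.2638]
ee_rot: [[-0.005, -0.82, 0.572], [-0.001, 0.572, 0.82], [-1.0, 0.003, -0.003]]
ft_force: [-1.6, 0.6, -0.1]
opening: 0.0549
t 7.17 tcp [0.5088 0.1746 0.2638] yaw 55.13 tilt 0.27 F [-1.6  0.6 -0.1] M [ 0.1  -0.12  0.02] op 0.0549 j [ 11.  22.  88.   0.  70. -44.]
```

View pics/c4t.png

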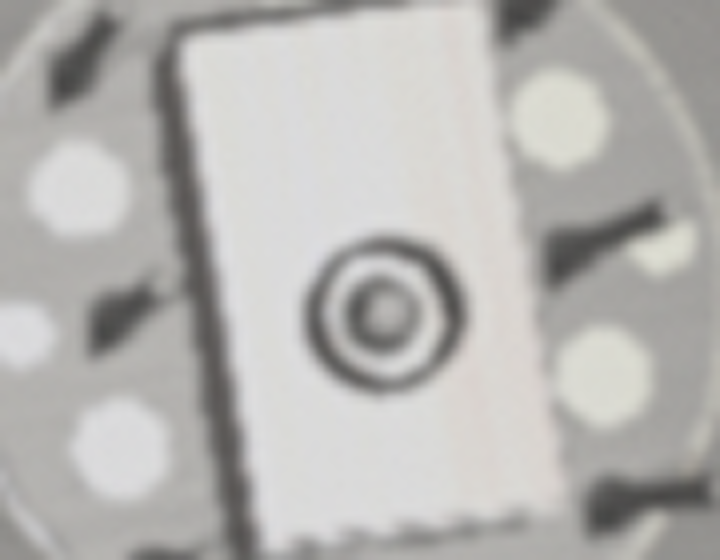

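View pics/c4s.png

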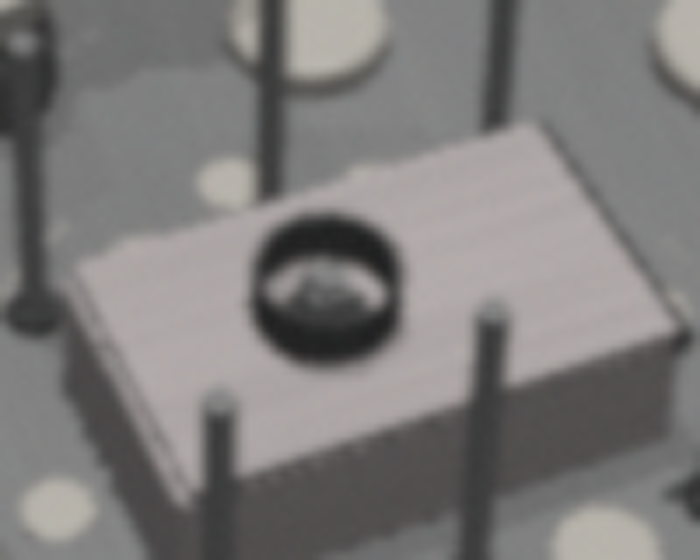

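View pics/c4k.png

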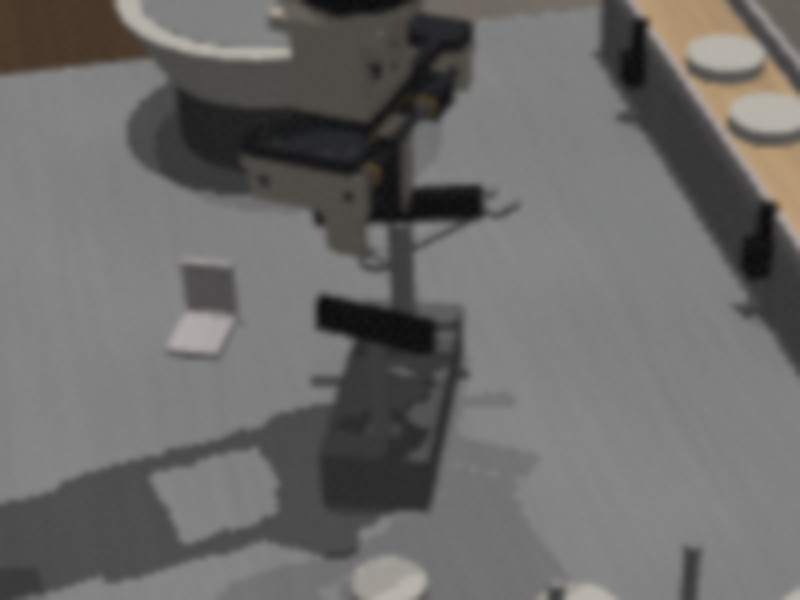

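Run:
```python
from h import *
f=lambda c,u,v,k=1:0
t=[env.snapshot('top') for _ in range(8)]; s=[env.snapshot('side') for _ in range(8)]
A=np.mean([x['color'].astype(float) for x in t],0).mean(2);B=np.mean([x['color'].astype(float) for x in s],0).mean(2)
def en(A,u,v,r,n):
    c=A[v-r:v+r,u-r:u+r]; c=(c-c.min())/(np.ptp(c))*255; cv2.imwrite('pics/'+n,cv2.resize(c.astype(np.uint8),(560,560),interpolation=cv2.INTER_CUBIC))
en(A,358,219,7,'h_t.png');en(B,296,271,8,'h_s.png')
q=lambda x,y,k,u0,v0:((x+.5)/k-.5+u0,(y+.5)/k-.5+v0)
print('ring',ray(t[0],*q(385,314,8,310,180),.080),'nose',ray(t[0],*q(388,312,8,310,180),.082))
print('side nose',ray(s[0],*q(322,283,7,250,230),.080))
print('pred',loc(-.015,0,.066), proj(t[0],[loc(-.015,0,.066),loc(-.015,0,.082)]),proj(s[0],[loc(-.015,0,.066),loc(-.015,0,.082)]))
# predicted head corner look for several angles
```

```text
ring [ 0.54917297 -0.19243376  0.08      ] nose [ 0.5496267  -0.19299213  0.082     ]
side nose [ 0.54736494 -0.19360516  0.08      ]
pred [ 0.54884236 -0.19316167  0.066     ] [[356.87512907 219.41936156]
 [358.13809238 218.87180532]] [[296.01142054 274.04208455]
 [296.18717391 269.09974432]]
```

View pics/h_t.png

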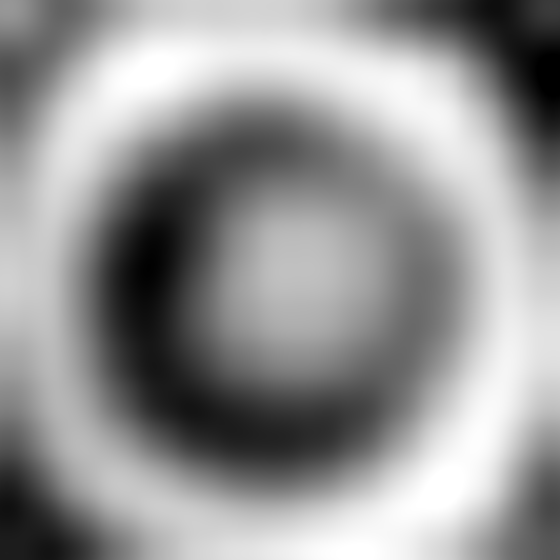

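View pics/h_s.png

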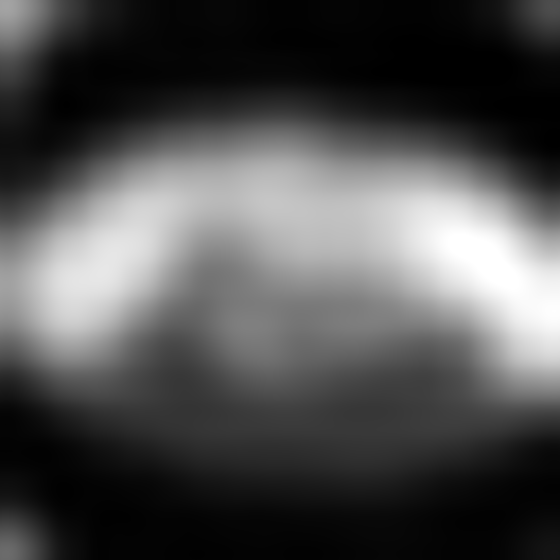

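Lock position agrees between views: ring at (0.549, -0.192), predicted at (0.549, -0.193). The head's orientation is blurred, so I'll estimate it by matching a rendered model.

```bash
cat > hd.py <<'E'
from h import *
from scipy.ndimage import gaussian_filter
def grab(n,k=8):
    t=[env.snapshot(n) for _ in range(k)]; return t[0],np.mean([x['color'].astype(float) for x in t],0).mean(2)
SS=16
def scan(s,A,c,rad=.0165,hw=10):
    K,R,t=P(s); C=-R.T@t
    u0,v0=np.round(proj(s,[c])[0]).astype(int); a=A[v0-hw:v0+hw+1,u0-hw:u0+hw+1]; n=2*hw+1
    def px(p): return np.round(((proj(s,p)-[u0-hw,v0-hw])+.5)*SS*16-8).astype(np.int32)
    g=np.linspace(0,2*np.pi,60); ci=lambda r,z:np.c_[c[0]+r*np.cos(g),c[1]+r*np.sin(g),0*g+z]
    out=[]
    for phi in range(0,90,3):
        best=None
        for dx in (-.0015,0,.0015):
          for dy in (-.0015,0,.0015):
            lab=np.zeros((n*SS,n*SS),np.int32)
            def fill(p,l): cv2.fillConvexPoly(lab,px(p),l,shift=4)
            cc=np.array([c[0]+dx,c[1]+dy])
            li=1
            for h,z0,z1 in((.007,.066,.078),(.005,.078,.082)):
                q=[]
                for k in range(4):
                    w=np.radians(phi+45+90*k); q.append(cc+h*2**.5*np.array([np.cos(w),np.sin(w)]))
                for k in range(4):
                    p1,p2=q[k],q[(k+1)%4]; m=(p1+p2)/2; 
                    if (m-cc)@(C[:2]-m)>0: fill([[*p1,z0],[*p2,z0],[*p2,z1],[*p1,z1]],li+k)
                fill([[*p,z1] for p in q],li+4); li+=5
            m1=np.zeros_like(lab);cv2.fillConvexPoly(m1,px(ci(rad,.066)),1,shift=4)
            # valid px: inside plate disc, inside ring top opening
            m2=np.zeros_like(lab);cv2.fillConvexPoly(m2,px(ci(.0195,.086)),1,shift=4)
            cols=[]
            for l in range(0,11):
                f=(lab==l).astype(float)
                if f.sum()<SS*SS*.2: continue
                f=gaussian_filter(f,.75*SS).reshape(n,SS,n,SS).mean((1,3)); cols.append(f)
                if l==0:
                    yy,xx=np.mgrid[:n,:n]-hw; cols+= [f*xx,f*yy]
            mm=((m1|(lab>0).astype(np.int32))*m2).reshape(n,SS,n,SS).mean((1,3))>.9
            M=np.array([x[mm] for x in cols]).T; y=a[mm]
            M2=np.r_[M,.02*np.eye(M.shape[1])]; x=np.linalg.lstsq(M2,np.r_[y,0*M2[len(y):,0]],rcond=None)[0]
            r=np.sqrt(np.mean((M@x-y)**2))
            if best is None or r<best[0]: best=(r,mm.sum(),M.shape[1],dx,dy)
        out.append((phi,round(best[0],2),*best[1:]))
    return out
if __name__=='__main__':
    for n,hw in(('top',10),('side',10)):
        s,A=grab(n); o=scan(s,A,np.array([.549,-.193,.07]),hw=hw)
        print(n,[(x[0],float(x[1])) for x in o]); print(o[int(np.argmin([x[1] for x in o]))])
E
python3 hd.py
```

```text
top [(0, 14.53), (3, 14.67), (6, 14.82), (9, 15.02), (12, 15.26), (15, 16.07), (18, 16.33), (21, 17.08), (24, 17.17), (27, 16.88), (30, 16.42), (33, 16.05), (36, 15.74), (39, 15.58), (42, 15.39), (45, 15.41), (48, 15.25), (51, 15.08), (54, 14.94), (57, 14.78), (60, 14.7), (63, 14.57), (66, 14.43), (69, 14.3), (72, 14.24), (75, 14.17), (78, 14.17), (81, 14.21), (84, 14.28), (87, 14.36)]
(75, np.float64(14.17), np.int64(111), 9, 0, 0.0015)
side [(0, 5.68), (3, 6.21), (6, 5.47), (9, 5.41), (12, 5.6), (15, 5.74), (18, 5.92), (21, 6.32), (24, 6.49), (27, 6.55), (30, 6.53), (33, 6.59), (36, 6.68), (39, 6.91), (42, 7.12), (45, 7.32), (48, 7.43), (51, 7.26), (54, 7.09), (57, 7.06), (60, 7.04), (63, 7.47), (66, 7.39), (69, 7.45), (72, 8.15), (75, 6.76), (78, 6.64), (81, 6.61), (84, 6.33), (87, 6.05)]
(9, np.float64(5.41), np.int64(55), 9, 0, 0)
```

Both views suggest flats at roughly 0±10°, consistent with the head being square to the cover. I'll aim at 4° and check how far the key drops. Next I grasp the key.

```bash
python3 -c "
from h import *
rel([(.510,.1735,.150,55),(.510,.1735,.131,55)],.047)"
```

```text
[0.0, 0.0, 0.0, 0.0687, -0.0, -0.0002]
[0.0, 0.0, 0.0, 0.0877, -0.0, -0.0002]
```

```bash
python3 -m crank '[[0,0,0,0.03,0,0,0.6],[0,0,0,0.06,0,0,0.6],[0,0,0,0.08,0,0,0.6],[0,0,0,0.087,0,0,0.6],[0,0,0,0.087,0,0,0.6]]'
python3 - <<'E'
from h import *
st()
b=snap('side','s5')['color'];a=snap('top','t5')['color']
cv2.imwrite('pics/c5.png',np.hstack([cv2.resize(x,(400,400),interpolation=cv2.INTER_CUBIC) for x in (a[170:290,140:260,::-1],b[100:230,180:310,::-1])]))
E
```

```text
clock: 9.5
eef_pos: [0.5102, 0.1737, 0.1788]
ee_rot: [[-0.0, -0.819, 0.574], [-0.0, 0.574, 0.819], [-1.0, 0.0, -0.0]]
ft_force: [-0.0, -0.4, -0.3]
opening: 0.055
t 9.5 tcp [0.5102 0.1737 0.1788] yaw 55.0 tilt 0.01 F [-0.  -0.4 -0.3] M [ 0.02 -0.16  0.07] op 0.055 j [ 11.  28.  94.  -0.  58. -44.]
```

View pics/c5.png

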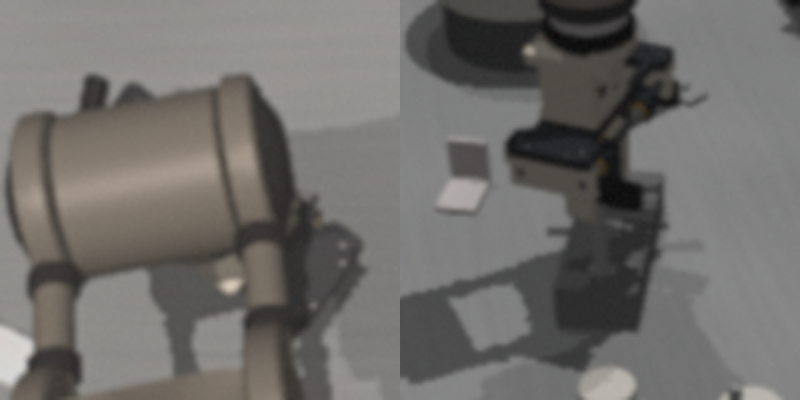

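The fingers straddle the bar in the side view. I'll close gently, then firmly.

```bash
python3 -m crank '[[0,0,0,0,0,0,0.3],[0,0,0,0,0,0,0.2],[0,0,0,0,0,0,0.1],[0,0,0,0,0,0,0.05],[0,0,0,0,0,0,0.05],[0,0,0,0,0,0,0.0],[0,0,0,0,0,0,0]]' 15;python3 -m crank '[[0,0,0,0,0,0,0],[0,0,0,0,0,0,0]]' 50; python3 -c "
from h import *
st()"
```

```text
clock: 10.48
eef_pos: [0.5106, 0.1738, 0.1796]
ee_rot: [[0.002, -0.819, 0.574], [0.0, 0.574, 0.819], [-1.0, -0.001, 0.001]]
ft_force: [-0.6, -0.4, 0.0]
opening: 0.0138
clock: 10.72
eef_pos: [0.5106, 0.1738, 0.1796]
ee_rot: [[0.002, -0.819, 0.574], [0.0, 0.574, 0.819], [-1.0, -0.001, 0.001]]
ft_force: [0.2, 1.4, 0.7]
opening: 0.0136
t 10.72 tcp [0.5106 0.1738 0.1796] yaw 55.0 tilt 0.09 F [0.2 1.4 0.7] M [ 0.09 -0.12  0.03] op 0.0136 j [ 11.  28.  94.  -0.  58. -44.]
```

```bash
python3 -m crank '[[0,0,0,-0.02,0,0,0],[0,0,0,-0.05,0,0,0],[0,0,0,-0.09,0,0,0],[0,0,0,-0.13,0,0,0],[0,0,0,-0.16,0,0,0],[0,0,0,-0.17,0,0,0],[0,0,0,-0.17,0,0,0]]';python3 - <<'E'
from h import *
import pickle
st()
b=snap('side','s6');a=snap('top','t6');pickle.dump((a,b),open('6.pkl','wb'))
cv2.imwrite('pics/c6.png',cv2.resize(b['color'][60:230,150:330,::-1],None,fx=3.4,fy=3.4,interpolation=cv2.INTER_CUBIC))
o=env.observe();R=o['ee_rot'];p=o['eef_pos']
ax=R[:,0]
print(proj(b,[p+ax*.0526,p+ax*.1726]),proj(a,[p+ax*.0526,p+ax*.1726]))
rel([(.549,-.193,.19,4)],.1726)
E
```

```text
clock: 11.6
eef_pos: [0.5102, 0.1737, 0.349]
ee_rot: [[0.001, -0.819, 0.574], [0.0, 0.574, 0.819], [-1.0, -0.001, 0.001]]
ft_force: [0.6, -0.4, -2.5]
opening: 0.0138
t 11.6 tcp [0.5102 0.1737 0.349 ] yaw 55.0 tilt 0.07 F [ 0.6 -0.4 -2.5] M [ 0.04 -0.16  0.  ] op 0.0138 j [ 11.  19.  79.  -0.  82. -44.]
[[240.36386037 103.99517531]
 [242.69278164 145.76673866]] [[198.31539669 229.98695416]
 [206.95115342 233.31569305]]
[0.8901, -0.0013, -0.0004, -0.0147, -0.2423, -0.2779]
```

View pics/c6.png

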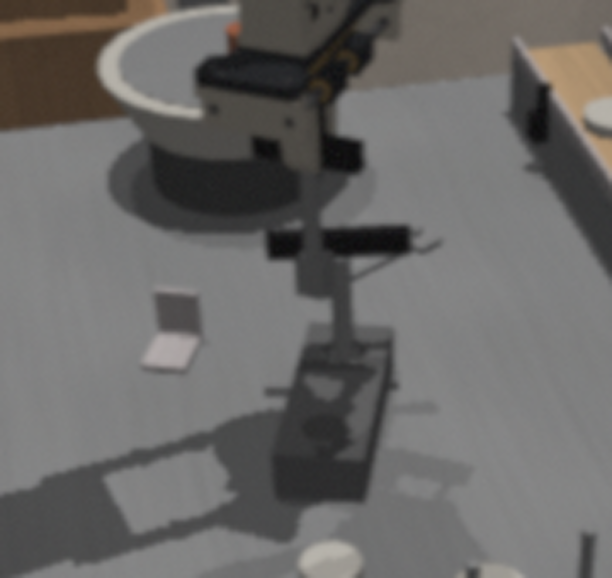

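The key is held upright. Its foot is at about (242,147) against a predicted (242.7,145.8), so it is centred to about 1 mm. I'll carry it over the lock.

```bash
python3 -m crank '[[0.05,0,0,-0.015,-0.015,-0.018,0],[0.15,0,0,-0.015,-0.04,-0.046,0],[0.28,0,0,-0.015,-0.07,-0.08,0],[0.41,0,0,-0.015,-0.1,-0.115,0],[0.54,0,0,-0.015,-0.13,-0.15,0],[0.67,0,0,-0.015,-0.16,-0.184,0],[0.78,0,0,-0.015,-0.19,-0.219,0],[0.86,0,0,-0.015,-0.22,-0.253,0],[0.89,0,0,-0.015,-0.238,-0.273,0],[0.89,0,0,-0.015,-0.2425,-0.278,0]]';python3 - <<'E'
from h import *
st()
b=snap('side','s7');a=snap('top','t7')
cv2.imwrite('pics/c7.png',cv2.resize(b['color'][150:330,200:400,::-1],None,fx=3.2,fy=3.2,interpolation=cv2.INTER_CUBIC))
o=env.observe();R=o['ee_rot'];p=o['eef_pos'];ax=R[:,0]
print(proj(b,[p+ax*.0526,p+ax*.1726]))
rel([(.549,-.193,.10,4)],.1726)
E
```

```text
clock: 12.95
eef_pos: [0.5488, -0.1947, 0.3609]
ee_rot: [[-0.004, -0.068, 0.998], [0.001, 0.998, 0.068], [-1.0, 0.001, -0.004]]
ft_force: [0.1, 0.4, -2.5]
opening: 0.0137
t 12.95 tcp [ 0.5488 -0.1947  0.3609] yaw 3.88 tilt 0.26 F [ 0.1  0.4 -2.5] M [-0.03 -0.14  0.05] op 0.0137 j [-27.  24.  70.  -0.  86. -31.]
[[299.06945099 186.65360897]
 [297.19847156 233.3729367 ]]
[-0.0003, -0.0033, -0.0013, 0.089, 0.0002, 0.0004]
```

View pics/c7.png

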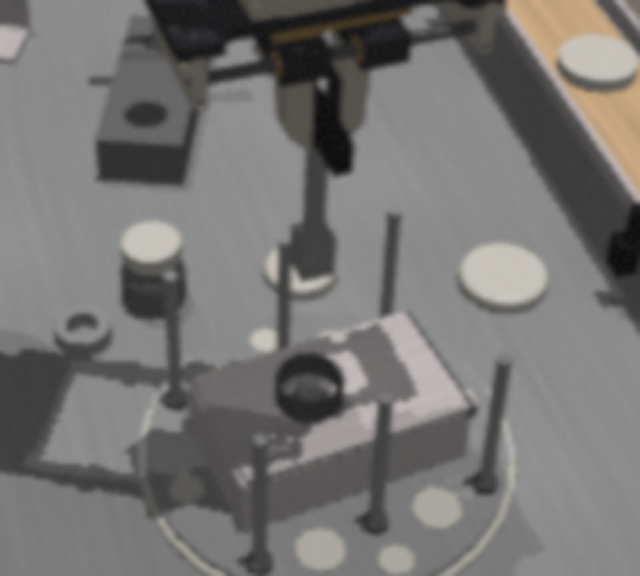

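```bash
python3 -m crank '[[0,0,0,0.03,0,0,0],[0,-0.0,0,0.06,0,0.000,0],[0,-0.003,-0.001,0.08,0,0,0],[0,-0.003,-0.001,0.09,0,0,0],[0,-0.003,-0.001,0.093,0,0,0],[0,-0.003,-0.001,0.093,0,0,0]]';python3 - <<'E'
from h import *
st()
b=snap('side','s8');a=snap('top','t8')
cv2.imwrite('pics/c8.png',cv2.resize(b['color'][190:310,230:370,::-1],None,fx=4.5,fy=4.5,interpolation=cv2.INTER_CUBIC))
rel([(.549,-.193,.083,4),(.549,-.193,.066,4)],.1726)
E
```

```text
clock: 13.8
eef_pos: [0.5489, -0.193, 0.2692]
ee_rot: [[0.001, -0.07, 0.998], [-0.0, 0.998, 0.07], [-1.0, -0.0, 0.001]]
ft_force: [-0.6, -0.8, -1.6]
opening: 0.0133
t 13.8 tcp [ 0.5489 -0.193   0.2692] yaw 4.02 tilt 0.03 F [-0.6 -0.8 -1.6] M [ 0.04 -0.07  0.04] op 0.0133 j [-27.  27.  80.   0.  73. -31.]
[-0.0, 0.001, 0.0005, 0.0139, 0.0002, 0.0001]
[-0.0, 0.001, 0.0005, 0.0309, 0.0003, 0.0001]
```

View pics/c8.png

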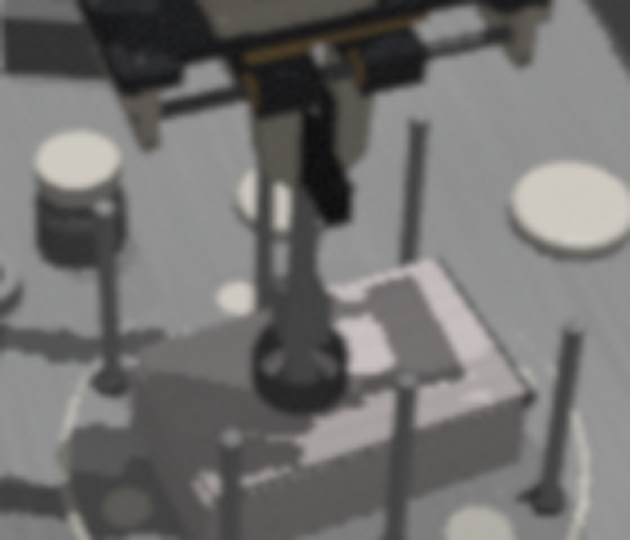

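The socket sits centred over the ring at about (300,350) in the crop. I'll lower it to just below the nose top.

```bash
python3 -m crank '[[0,0,0,0.006,0,0,0],[0,0,0,0.012,0,0,0],[0,0,0,0.0165,0,0,0],[0,0,0,0.0165,0,0,0]]';python3 -m crank '[[0,0,0,0.002,0,0,0],[0,0,0,0.0035,0,0,0],[0,0,0,0.005,0,0,0],[0,0,0,0.005,0,0,0]]'
```

```text
clock: 14.4
eef_pos: [0.5487, -0.1932, 0.2524]
ee_rot: [[0.0, -0.07, 0.998], [0.0, 0.998, 0.07], [-1.0, 0.0, 0.0]]
ft_force: [-0.1, -0.4, -1.8]
opening: 0.0139
clock: 14.9
eef_pos: [0.5491, -0.1933, 0.2498]
ee_rot: [[0.003, -0.07, 0.998], [-0.001, 0.998, 0.07], [-1.0, -0.002, 0.003]]
ft_force: [-2.6, 1.5, 11.7]
opening: 0.0136
```

Contact is at foot height 0.0772, which is the head top at 0.078: the nose is in the socket but the flats don't line up. I'll turn slowly under light pressure to find the drop, clockwise first.

```bash
python3 -m crank '[[0.06,0,0,0.002,0,0,0],[0.12,0,0,0.002,0,0,0],[0.18,0,0,0.0025,0,0,0],[0.24,0,0,0.003,0,0,0],[0.24,0,0,0.003,0,0,0]]'; python3 -c "
from h import *
st()"
```

```text
clock: 15.52
eef_pos: [0.5497, -0.1938, 0.2497]
ee_rot: [[0.007, 0.17, 0.985], [-0.004, 0.985, -0.17], [-1.0, -0.003, 0.007]]
ft_force: [-3.4, -0.1, 14.2]
opening: 0.014
t 15.53 tcp [ 0.5497 -0.1938  0.2497] yaw -9.78 tilt 0.44 F [-3.4 -0.1 14.2] M [0.11 0.82 0.02] op 0.014 j [-27.  27.  82.  -0.  70. -17.]
```

```bash
python3 -m crank '[[-0.06,0,0,-0.001,0,0,0],[-0.12,0,0,-0.001,0,0,0],[-0.16,0,0,-0.0015,0,0,0],[-0.16,-0.007,0.004,-0.0015,0,0,0]]'; python3 -m crank '[[0,0,0,0,0,0.003,0],[0,0,0,0,0,0.005,0],[0,0,0,0,0,0.005,0]]'; python3 -c "
from h import *
st()"
```

```text
clock: 16.02
eef_pos: [0.5495, -0.1938, 0.2512]
ee_rot: [[0.014, 0.011, 1.0], [-0.001, 1.0, -0.011], [-1.0, -0.001, 0.014]]
ft_force: [-2.0, -0.9, -0.5]
opening: 0.0135
clock: 16.4
eef_pos: [0.5527, -0.194, 0.2508]
ee_rot: [[0.008, 0.011, 1.0], [-0.0, 1.0, -0.011], [-1.0, -0.0, 0.008]]
ft_force: [-7.6, -1.5, 1.7]
opening: 0.0139
t 16.4 tcp [ 0.5527 -0.194   0.2508] yaw -0.64 tilt 0.45 F [-7.6 -1.5  1.7] M [-0.28  2.25 -0.01] op 0.0139 j [-27.  28.  81.   0.  71. -26.]
```

```bash
python3 -m crank '[[0,0.008,0,0,0,-0.004,0],[0,0.008,0,0,0,-0.008,0],[0,0.008,0,0,0,-0.01,0],[0,0.008,0,0,0,-0.01,0]]'; python3 -c "
from h import *
st()"
```

```text
clock: 16.9
eef_pos: [0.5439, -0.1939, 0.251]
ee_rot: [[0.004, 0.011, 1.0], [-0.001, 1.0, -0.011], [-1.0, -0.001, 0.004]]
ft_force: [4.6, 1.0, -5.6]
opening: 0.0137
t 16.9 tcp [ 0.5439 -0.1939  0.251 ] yaw -0.65 tilt 0.22 F [ 4.6  1.  -5.6] M [ 0.04 -1.54 -0.01] op 0.0137 j [-27.  27.  83.   0.  70. -27.]
```

```bash
python3 -m crank '[[0,-0.003,0,0,0,0.005,0],[0,-0.003,0,0,0.003,0.005,0],[0,-0.003,0,0,0.005,0.005,0],[0,-0.003,0,0,0.005,0.005,0]]'; python3 -c "
from h import *
st()"; python3 -m crank '[[0,0,0,0,-0.004,0,0],[0,0,0,0,-0.008,0,0],[0,0,0,0,-0.01,0,0],[0,0,0,0,-0.01,0,0]]'; python3 -c "
from h import *
st()"
```

```text
clock: 17.4
eef_pos: [0.5491, -0.1901, 0.2511]
ee_rot: [[0.007, 0.011, 1.0], [-0.004, 1.0, -0.011], [-1.0, -0.004, 0.007]]
ft_force: [0.5, -5.7, -4.0]
opening: 0.0138
t 17.4 tcp [ 0.5491 -0.1901  0.2511] yaw -0.65 tilt 0.47 F [ 0.5 -5.7 -4. ] M [-1.53 -0.41  0.03] op 0.0138 j [-27.  27.  82.   0.  70. -26.]
clock: 17.9
eef_pos: [0.5487, -0.1991, 0.2509]
ee_rot: [[0.006, 0.011, 1.0], [-0.001, 1.0, -0.011], [-1.0, -0.001, 0.006]]
ft_force: [-0.6, 4.7, -1.6]
opening: 0.0137
t 17.9 tcp [ 0.5487 -0.1991  0.2509] yaw -0.65 tilt 0.37 F [-0.6  4.7 -1.6] M [1.26 0.   0.02] op 0.0137 j [-28.  28.  82.   0.  70. -27.]
```

Probing the nose puts the centre at about (0.549, -0.195), so y was off by about 2 mm. I'll recentre and press again.

```bash
python3 -c "
from h import *
rel([(.549,-.195,.0785,4)],.1726)"; python3 -m crank '[[-0.04,-0.003,0,0,0.002,0,0],[-0.08,-0.006,0,0,0.004,0,0],[-0.08,-0.006,0,0,0.004,0,0]]';  python3 -m crank '[[0,0,0,0.003,0,0,0],[0,0,0,0.004,0,0,0],[0,0,0,0.0045,0,0,0]]';python3 -c "
from h import *
st()"
```

```text
[-0.0811, 0.0063, 0.0015, -0.0002, 0.0041, 0.0002]
clock: 18.27
eef_pos: [0.5488, -0.1954, 0.251]
ee_rot: [[0.013, -0.069, 0.998], [-0.002, 0.998, 0.069], [-1.0, -0.003, 0.012]]
ft_force: [-1.0, -0.0, -2.2]
opening: 0.0136
clock: 18.65
eef_pos: [0.5494, -0.1959, 0.2497]
ee_rot: [[0.016, -0.068, 0.998], [-0.005, 0.998, 0.068], [-1.0, -0.006, 0.016]]
ft_force: [-3.0, 2.2, 17.7]
opening: 0.0135
t 18.65 tcp [ 0.5494 -0.1959  0.2497] yaw 3.89 tilt 0.97 F [-3.   2.2 17.7] M [0.56 1.01 0.01] op 0.0135 j [-27.  27.  82.   0.  70. -31.]
```

```bash
python3 -m crank '[[0,0.016,0.005,-0.002,0,0,0],[0,0.016,0.005,-0.002,0,0,0]]';  python3 -c "
from h import *
st();rel([(.549,-.195,.079,4)],.1726)"
```

```text
clock: 18.9
eef_pos: [0.5497, -0.1961, 0.2518]
ee_rot: [[0.001, -0.067, 0.998], [-0.001, 0.998, 0.067], [-1.0, -0.001, 0.0]]
ft_force: [0.0, 0.2, -2.2]
opening: 0.0141
t 18.9 tcp [ 0.5497 -0.1961  0.2518] yaw 3.87 tilt 0.08 F [ 0.   0.2 -2.2] M [ 0.05 -0.12 -0.  ] op 0.0141 j [-27.  28.  81.  -0.  71. -31.]
[-0.0023, 0.0004, 0.0013, 0.0002, 0.0012, -0.0006]
```

```bash
python3 -m crank '[[0,0,0,0.000,0.0012,-0.0006,0],[0,0,0,0.0025,0.0012,-0.0006,0],[0,0,0,0.0035,0.0012,-0.0006,0],[0.06,0,0,0.0035,0.0012,-0.0006,0],[0.12,0,0,0.0035,0.0012,-0.0006,0],[0.18,0,0,0.0035,0.0012,-0.0006,0],[0.24,0,0,0.0035,0.0012,-0.0006,0],[0.24,0,0,0.0035,0.0012,-0.0006,0]]';  python3 -c "
from h import *
st()"
```

```text
clock: 19.9
eef_pos: [0.5487, -0.195, 0.248]
ee_rot: [[-0.001, 0.171, 0.985], [-0.001, 0.985, -0.171], [-1.0, -0.001, -0.0]]
ft_force: [-1.6, 0.3, -1.9]
opening: 0.0136
t 19.9 tcp [ 0.5487 -0.195   0.248 ] yaw -9.85 tilt 0.07 F [-1.6  0.3 -1.9] M [-0.06  0.28  0.09] op 0.0136 j [-27.  28.  82.  -0.  70. -17.]
```

It dropped past the head top with no contact force. I'll push it down onto the cover.

```bash
python3 -m crank '[[0,0,0,0.003,0,0,0],[0,0,0,0.006,0,0,0],[0,0,0,0.009,0,0,0],[0,0,0,0.011,0,0,0],[0,0,0,0.011,0,0,0]]';  python3 -c "
from h import *
st()"
```

```text
clock: 20.52
eef_pos: [0.5489, -0.1951, 0.2396]
ee_rot: [[0.002, 0.17, 0.986], [-0.003, 0.986, -0.17], [-1.0, -0.002, 0.002]]
ft_force: [-4.2, 2.1, 14.9]
opening: 0.0139
t 20.52 tcp [ 0.5489 -0.1951  0.2396] yaw -9.77 tilt 0.19 F [-4.2  2.1 14.9] M [0.4  1.18 0.11] op 0.0139 j [-27.  28.  83.  -0.  69. -17.]
```

Seated: the foot is at 0.067. I'll relieve the pressure and turn clockwise.

```bash
python3 -m crank '[[0.1,0,0,-0.0015,0,0,0],[0.22,0,0,-0.0015,0,0,0],[0.34,0,0,-0.0015,0,0,0],[0.46,0,0,-0.0015,0,0,0],[0.58,0,0,-0.0015,0,0,0],[0.7,0,0,-0.0015,0,0,0],[0.82,0,0,-0.0015,0,0,0],[0.94,0,0,-0.0015,0,0,0],[1.0,0,0,-0.0015,0,0,0],[1.0,0,0,-0.0015,0,0,0]]';  python3 -c "
from h import *
st()"
```

```text
clock: 21.78
eef_pos: [0.5479, -0.1944, 0.2404]
ee_rot: [[-0.001, 0.92, 0.391], [-0.001, 0.391, -0.92], [-1.0, -0.001, 0.0]]
ft_force: [-3.9, 2.6, -2.0]
opening: 0.0134
t 21.77 tcp [ 0.5479 -0.1944  0.2404] yaw -66.97 tilt 0.08 F [-3.9  2.6 -2. ] M [0.67 1.16 0.05] op 0.0134 j [-27.  28.  83.  -0.  69.  40.]
```

```bash
for i in 1 2; do python3 -m crank '[[0.07,0,0,0,0,0,0],[0.14,0,0,0,0,0,0],[0.14,0,0,0,0,0,0]]' >/dev/null;  python3 -c "
from h import *
st()"; done
```

```text
t 22.15 tcp [ 0.5477 -0.1942  0.2404] yaw -74.86 tilt 0.1 F [-2.9  0.8  0.2] M [0.57 0.86 0.1 ] op 0.014 j [-27.  28.  83.  -0.  69.  48.]
t 22.52 tcp [ 0.5476 -0.194   0.2403] yaw -82.72 tilt 0.12 F [-3.4  2.4  0.3] M [0.61 0.79 0.24] op 0.014 j [-27.  28.  83.  -0.  70.  56.]
```

```bash
python3 -m crank '[[0.07,0,0,0,0,0,0],[0.14,0,0,0,0,0,0],[0.14,0,0,0,0,0,0]]' >/dev/null;  python3 -c "
from h import *
st()"
```

```text
t 22.9 tcp [ 0.5476 -0.1939  0.2404] yaw -90.56 tilt 0.13 F [-2.8  2.4 -0.3] M [0.61 0.87 0.23] op 0.0132 j [-27.  28.  83.  -0.  70.  64.]
```

```bash
python3 -m crank '[[0.07,0,0,0,0,0,0],[0.14,0,0,0,0,0,0],[0.14,0,0,0,0,0,0]]' >/dev/null;  python3 -c "
from h import *
st()"
```

```text
t 23.27 tcp [ 0.5477 -0.1937  0.2404] yaw -98.44 tilt 0.11 F [-2.3  1.4  1.1] M [ 0.67  0.66 -0.09] op 0.0139 j [-27.  28.  83.  -0.  70.  71.]
```

```bash
python3 -m crank '[[0.03,0,0,0,0,0,0],[0.06,0,0,0,0,0,0],[0.06,0,0,0,0,0,0]]' >/dev/null;  python3 - <<'E'
from h import *
st()
b=snap('side','s9')
cv2.imwrite('pics/c9.png',cv2.resize(b['color'][170:310,230:370,::-1],None,fx=4.2,fy=4.2,interpolation=cv2.INTER_CUBIC))
st()
E
```

```text
t 23.65 tcp [ 0.5477 -0.1937  0.2404] yaw -101.88 tilt 0.11 F [-2.8  2.6 -0.8] M [0.77 0.59 0.08] op 0.0138 j [-27.  28.  83.  -0.  70.  75.]
t 23.7 tcp [ 0.5477 -0.1937  0.2404] yaw -101.86 tilt 0.11 F [-2.3  2.3  0.5] M [0.77 0.64 0.06] op 0.0138 j [-27.  28.  83.  -0.  70.  75.]
```

View pics/c9.png

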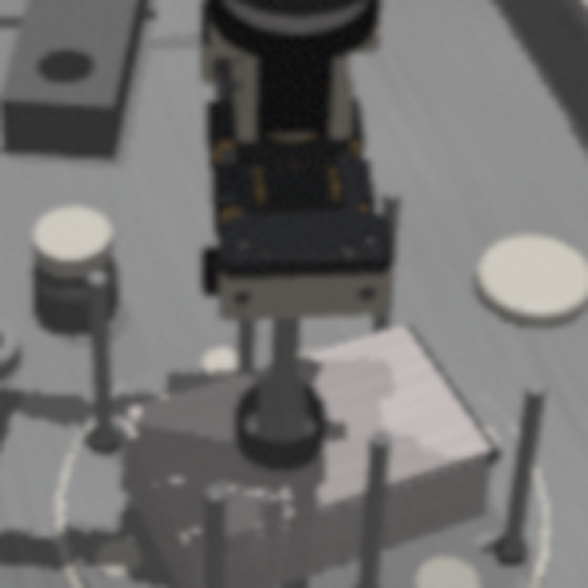

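```bash
python3 -m crank '[[0.03,0,0,0,0,0,0],[0.06,0,0,0,0,0,0],[0.09,0,0,0,0,0,0],[0.09,0,0,0,0,0,0]]' >/dev/null;  python3 -c "
from h import *
st()"
```

```text
t 24.2 tcp [ 0.5477 -0.1935  0.2403] yaw -107.06 tilt 0.13 F [-2.3  2.8 -0.2] M [ 1.04  0.69 -0.1 ] op 0.0137 j [-27.  28.  83.   0.  70.  80.]
```

```bash
python3 -m crank '[[0.03,0,0,0,0,0,0],[0.06,0,0,0,0,0,0],[0.09,0,0,0,0,0,0],[0.09,0,0,0,0,0,0]]' >/dev/null;  python3 -c "
from h import *
st()"
```

```text
t 24.7 tcp [ 0.5476 -0.1935  0.2401] yaw -112.29 tilt 0.15 F [-1.   3.6 -2.5] M [ 0.95  0.56 -0.13] op 0.014 j [-27.  28.  83.   0.  70.  85.]
```

```bash
python3 -m crank '[[0,0,0,0,0,0,0]]' >/dev/null;  python3 -c "
from h import *
st()"; python3 -m crank '[[0.06,0,0,0,0,0,0]]' >/dev/null;  python3 -c "
from h import *
st()
b=snap('side','s10');a=snap('top','t10')
cv2.imwrite('pics/c10.png',np.hstack([cv2.resize(x,(400,400),interpolation=cv2.INTER_CUBIC) for x in (a['color'][150:280,290:420,::-1],b['color'][170:310,230:370,::-1])]))
"
```

```text
t 24.82 tcp [ 0.5476 -0.1936  0.2401] yaw -112.32 tilt 0.15 F [-2.3  3.9 -0.4] M [ 1.04  0.63 -0.15] op 0.0137 j [-27.  28.  83.   0.  70.  85.]
t 24.95 tcp [ 0.5476 -0.1936  0.24  ] yaw -115.83 tilt 0.16 F [-2.2  2.8 -1. ] M [ 1.04  0.6  -0.01] op 0.0136 j [-27.  28.  83.   0.  70.  89.]
```

View pics/c10.png

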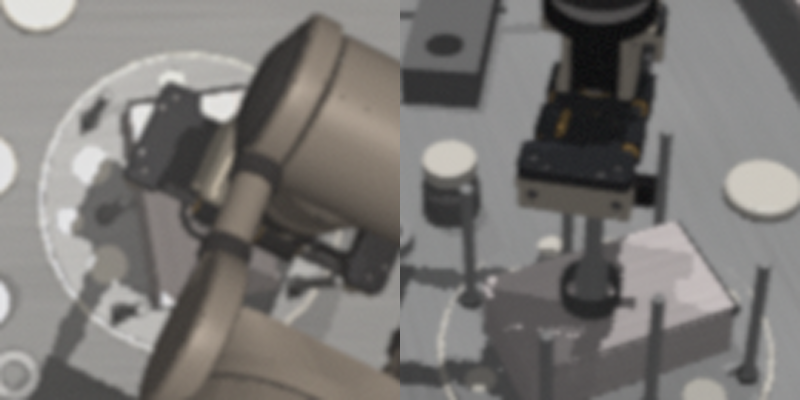

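Run:
```python
from h import *
b=env.snapshot('side')
o=env.observe();p=o['eef_pos'];a=np.radians(-25.8)
for zb in (.187,.197):
    c=np.array([p[0]+.0425*np.cos(a),p[1]+.0425*np.sin(a),zb]);n=np.array([-np.sin(a),np.cos(a),0])*.007
    print(zb,proj(b,[c+n+[0,0,.012],c-n+[0,0,.012],c+n-[0,0,.012],c-n-[0,0,.012]]).round(1).tolist())
im=b['color'][215:290,270:345,::-1]
cv2.imwrite('pics/c11.png',cv2.resize(im,None,fx=8,fy=8,interpolation=cv2.INTER_CUBIC))
```

```text
0.187 [[318.5, 230.4], [317.5, 235.1], [317.8, 239.0], [316.9, 243.7]]
0.197 [[318.7, 226.7], [317.8, 231.4], [318.1, 235.4], [317.2, 240.1]]
```

View pics/c11.png

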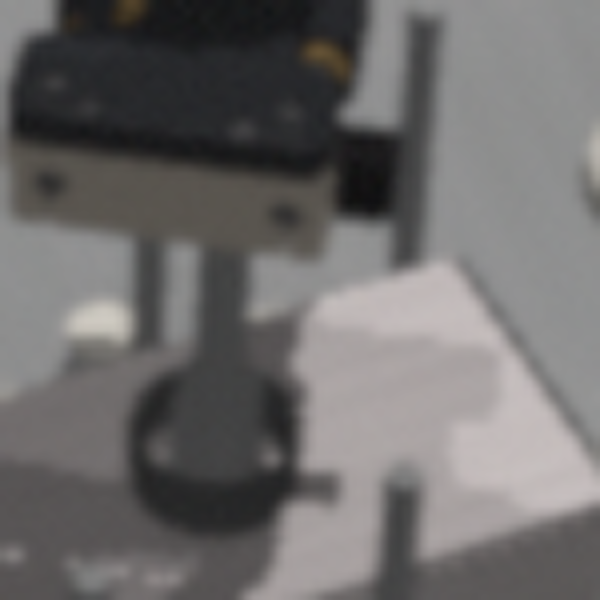

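```bash
python3 -m crank '[[-0.06,0,0,0,0,0,0]]' >/dev/null;  python3 -c "
from h import *
st()"; python3 -m crank '[[-0.06,0,0,0,0,0,0]]' >/dev/null;  python3 -c "
from h import *
st()"; python3 -m crank '[[-0.06,0,0,0,0,0,0]]' >/dev/null;  python3 -c "
from h import *
st()
print(env.observe()['joint_efforts'])"; python3 -m crank '[[0,0,0,0.003,0,0,0],[0,0,0,0.003,0,0,0]]' >/dev/null;  python3 -c "
from h import *
st()
print(env.observe()['joint_efforts'])"
```

```text
t 25.23 tcp [ 0.5476 -0.1936  0.24  ] yaw -112.13 tilt 0.16 F [-2.4  3.2 -0.8] M [ 1.    0.58 -0.13] op 0.0137 j [-27.  28.  83.   0.  70.  85.]
t 25.35 tcp [ 0.5476 -0.1937  0.24  ] yaw -108.51 tilt 0.16 F [-2.8  3.7 -0.8] M [ 0.97  0.64 -0.12] op 0.0133 j [-27.  28.  83.   0.  70.  81.]
t 25.48 tcp [ 0.5476 -0.1938  0.24  ] yaw -104.89 tilt 0.16 F [-2.3  2.8 -1. ] M [ 0.96  0.61 -0.13] op 0.0134 j [-27.  28.  83.   0.  70.  78.]
[ -1.13533728 -50.89686513 -26.06358469  -0.67861011  -1.4571638
   0.54868581]
t 25.73 tcp [ 0.5478 -0.1939  0.2386] yaw -104.9 tilt 0.05 F [-5.2  4.3  8.1] M [ 1.17  1.14 -0.06] op 0.0136 j [-27.  28.  83.   0.  69.  78.]
[ -1.52303126 -45.58490396 -24.17824388  -0.71915874  -2.41460569
  -0.08005808]
```

```bash
python3 -m crank '[[0.1,0,0,-0.001,0,0,0],[0.2,0,0,-0.001,0,0,0]]' >/dev/null;  python3 -c "
from h import *
st()"; python3 -m crank '[[0.05,0,0,0,0,0,0]]' >/dev/null;  python3 -c "
from h import *
st()"; python3 -m crank '[[0.05,0,0,0,0,0,0]]' >/dev/null;  python3 -c "
from h import *
st()"; python3 -m crank '[[0.05,0,0,0,0,0,0]]' >/dev/null;  python3 -c "
from h import *
st()"
```

```text
t 25.98 tcp [ 0.5478 -0.1941  0.2395] yaw -116.55 tilt 0.02 F [-2.1  1.2 -1.8] M [ 0.56  0.56 -0.  ] op 0.0139 j [-27.  28.  83.  -0.  69.  89.]
t 26.1 tcp [ 0.5478 -0.1945  0.2394] yaw -119.55 tilt 0.04 F [-2.5  3.2 -1.2] M [0.79 0.55 0.11] op 0.0133 j [-27.  28.  83.  -0.  69.  92.]
t 26.23 tcp [ 0.5478 -0.1945  0.2393] yaw -122.53 tilt 0.04 F [-2.8  4.   0.5] M [1.25 0.64 0.03] op 0.0134 j [-27.  28.  83.  -0.  69.  95.]
t 26.35 tcp [ 0.5477 -0.1942  0.2392] yaw -125.5 tilt 0.02 F [-2.6  4.   1.1] M [1.36 0.65 0.11] op 0.0139 j [-27.  28.  83.  -0.  69.  98.]
```

Run:
```python
from h import *
b=snap('side','s12')
o=env.observe();p=o['eef_pos']
for d in (-35.5,-23,-10):
    a=np.radians(d)
    for s in (1,-1):
        c=np.array([p[0]+s*.0425*np.cos(a),p[1]+s*.0425*np.sin(a),.186])
        print(d,s,(8*(proj(b,[c+[0,0,.012],c-[0,0,.012]])-[270,215])).round(0).tolist())
cv2.imwrite('pics/c12.png',cv2.resize(b['color'][215:290,270:345,::-1],None,fx=8,fy=8,interpolation=cv2.INTER_CUBIC))
```

```text
-35.5 1 [[379.0, 165.0], [374.0, 234.0]]
-35.5 -1 [[60.0, 84.0], [60.0, 152.0]]
-23 1 [[386.0, 141.0], [381.0, 209.0]]
-23 -1 [[51.0, 108.0], [51.0, 176.0]]
-10 1 [[384.0, 115.0], [379.0, 183.0]]
-10 -1 [[49.0, 134.0], [50.0, 202.0]]
```

View pics/c12.png

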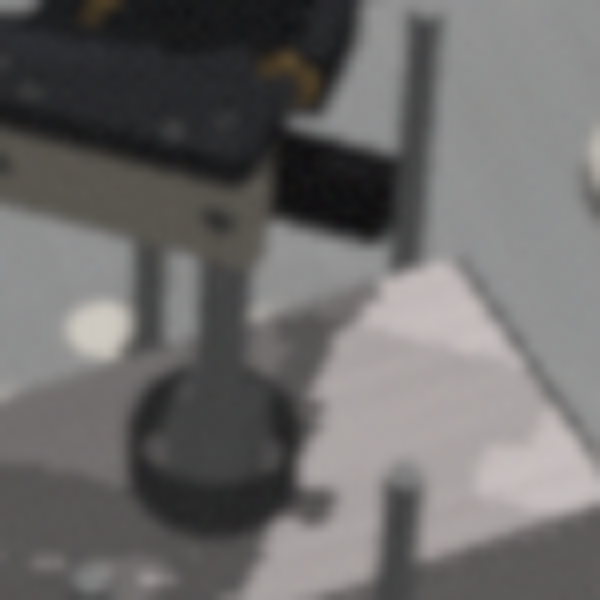

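Run:
```python
from h import *
o=env.observe();print((o['ee_rot'].T@np.array([-.0007,.001,0])).round(4))
st()
```

```text
[ 0.     -0.0012 -0.0004]
t 26.4 tcp [ 0.5477 -0.1942  0.2392] yaw -125.61 tilt 0.02 F [-1.5  4.4 -0. ] M [1.32 0.66 0.04] op 0.0136 j [-27.  28.  83.  -0.  69.  99.]
```

```bash
python3 -m crank '[[0,0,0,-0.0005,-0.0012,-0.0004,0],[0,0,0,-0.0005,-0.0012,-0.0004,0]]' >/dev/null;  python3 -c "
from h import *
st()"; python3 -m crank '[[0.05,0,0,0,0,0,0]]' >/dev/null;  python3 -c "
from h import *
st()"; python3 -m crank '[[0.05,0,0,0,0,0,0]]' >/dev/null;  python3 -c "
from h import *
st()"; python3 -m crank '[[0.05,0,0,0,0,0,0]]' >/dev/null;  python3 -c "
from h import *
st()"; python3 -m crank '[[0.05,0,0,0,0,0,0]]' >/dev/null;  python3 -c "
from h import *
st()"
```

```text
t 26.65 tcp [ 0.5472 -0.1934  0.2395] yaw -125.57 tilt 0.04 F [-0.2  2.  -4.1] M [ 0.68  0.11 -0.  ] op 0.0137 j [-27.  28.  83.  -0.  69.  99.]
t 26.77 tcp [ 0.5473 -0.1934  0.2395] yaw -128.46 tilt 0.04 F [-1.3  2.7 -2.1] M [1.15 0.41 0.09] op 0.0133 j [-27.  28.  83.  -0.  69. 101.]
t 26.9 tcp [ 0.5473 -0.1932  0.2394] yaw -131.39 tilt 0.02 F [-1.1  4.2 -0.9] M [1.22 0.38 0.02] op 0.0136 j [-27.  28.  83.   0.  69. 104.]
t 27.02 tcp [ 0.5473 -0.193   0.2394] yaw -134.31 tilt 0.04 F [-1.7  3.1 -1.1] M [1.11 0.34 0.17] op 0.0136 j [-27.  28.  83.   0.  69. 107.]
t 27.15 tcp [ 0.5474 -0.1929  0.2394] yaw -137.22 tilt 0.05 F [-0.7  2.  -0.9] M [1.   0.35 0.13] op 0.0133 j [-27.  28.  83.   0.  69. 110.]
```

Cumulative rotation is more than I'd expect to the stop, and there's been no clear torque rise. The bar still follows the hand, so nothing has slipped. I'll ease back, lift off and look at the head.

```bash
python3 -m crank '[[-0.06,0,0,0,0,0,0],[-0.12,0,0,0,0,0,0],[-0.18,0,0,0,0,0,0],[-0.18,0,0,0,0,0,0]]' >/dev/null;  python3 -c "
from h import *
st()"; python3 -m crank '[[0,0,0,-0.004,0,0,0],[0,0,0,-0.008,0,0,0],[0,0,0,-0.012,0,0,0]]' >/dev/null;  python3 -c "
from h import *
st()"
```

```text
t 27.65 tcp [ 0.5476 -0.1931  0.2395] yaw -126.92 tilt 0.07 F [-1.2  1.6 -2.2] M [0.56 0.16 0.01] op 0.0136 j [-27.  28.  83.   0.  69. 100.]
t 28.02 tcp [ 0.5478 -0.1935  0.2521] yaw -126.94 tilt 0.14 F [ 0.3 -0.1 -1.7] M [0.13 0.01 0.04] op 0.0135 j [-27.  27.  82.   0.  71. 100.]
```

```bash
python3 -m crank '[[0,0,0,-0.03,0,0,0],[0,0,0,-0.07,0,0,0],[0,0,0,-0.1,0,0,0],[0,0,0,-0.1,-0.03,-0.04,0],[0,0,0,-0.1,-0.06,-0.08,0],[0,0,0,-0.1,-0.1,-0.12,0],[0,0,0,-0.1,-0.13,-0.16,0],[0,0,0,-0.1,-0.13,-0.16,0]]' >/dev/null;  python3 - <<'E'
from h import *
import hd,pickle
st()
for n in('top','side'):
    s,A=hd.grab(n,5); pickle.dump((s,A),open('13'+n+'.pkl','wb'))
    u,v=proj(s,[[.549,-.193,.075]])[0].astype(int)
    c=A[v-20:v+20,u-20:u+20]; cv2.imwrite('pics/c13%s.png'%n,cv2.resize(np.clip(c*1.3,0,255).astype(np.uint8),(400,400),interpolation=cv2.INTER_CUBIC))
    o=hd.scan(s,A,np.array([.549,-.193,.07])); print(n,[(x[0],float(x[1])) for x in o]); print(o[int(np.argmin([x[1] for x in o]))])
cv2.imwrite('pics/c13.png',np.hstack([cv2.imread('pics/c13top.png'),cv2.imread('pics/c13side.png')]))
E
```

```text
t 29.02 tcp [0.54   0.0156 0.3529] yaw -126.68 tilt 0.28 F [ 0.3 -0.4 -2. ] M [ 0.06  0.02 -0.07] op 0.0132 j [ -6.  19.  79.   0.  82. 120.]
top [(0, 14.15), (3, 14.3), (6, 14.46), (9, 14.67), (12, 14.9), (15, 15.54), (18, 15.78), (21, 16.47), (24, 16.57), (27, 16.42), (30, 16.0), (33, 15.67), (36, 15.27), (39, 15.16), (42, 14.98), (45, 14.87), (48, 14.67), (51, 14.44), (54, 14.29), (57, 14.07), (60, 13.98), (63, 13.85), (66, 13.73), (69, 13.64), (72, 13.62), (75, 13.61), (78, 13.64), (81, 13.73), (84, 13.83), (87, 13.97)]
(75, np.float64(13.61), np.int64(111), 9, 0, 0.0015)
side [(0, 7.07), (3, 7.19), (6, 7.25), (9, 6.97), (12, 7.22), (15, 7.26), (18, 6.92), (21, 6.77), (24, 6.6), (27, 6.4), (30, 6.09), (33, 6.1), (36, 6.03), (39, 6.23), (42, 6.38), (45, 6.64), (48, 6.7), (51, 6.59), (54, 6.58), (57, 6.49), (60, 6.66), (63, 6.61), (66, 6.77), (69, 6.99), (72, 7.52), (75, 7.12), (78, 6.99), (81, 7.15), (84, 7.06), (87, 6.91)]
(36, np.float64(6.03), np.int64(53), 9, 0, -0.0015)
```

View pics/c13.png

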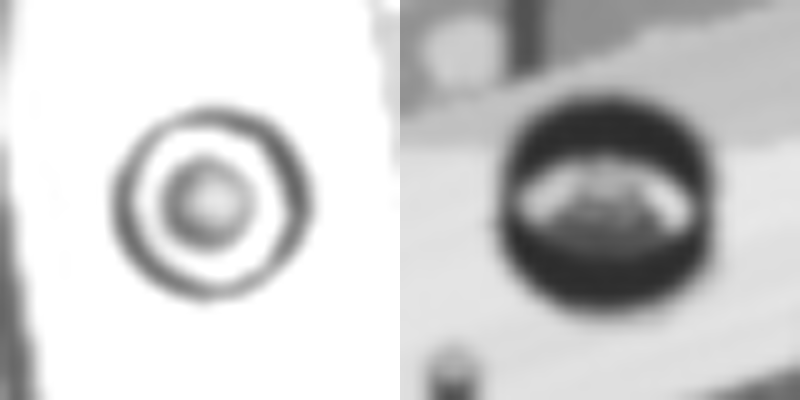

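Run:
```python
import pickle,cv2,numpy as np
from h import *
a,b=pickle.load(open('4.pkl','rb'))
r=[]
for n,s in(('top',a),('side',b)):
    s2,A=pickle.load(open('13'+n+'.pkl','rb')); u,v=proj(s2,[[.549,-.193,.075]])[0].astype(int)
    for I in (s['color'].astype(float).mean(2),A):
        c=I[v-9:v+9,u-9:u+9]; lo,hi=(90,215) if n=='top' else (40,200); r.append(cv2.resize(np.clip((c-lo)/(hi-lo)*255,0,255).astype(np.uint8),(290,290),interpolation=cv2.INTER_CUBIC))
cv2.imwrite('pics/c14.png',np.vstack([np.hstack(r[:2]),np.hstack(r[2:])]))
```

```text
(no output)
```

View pics/c14.png

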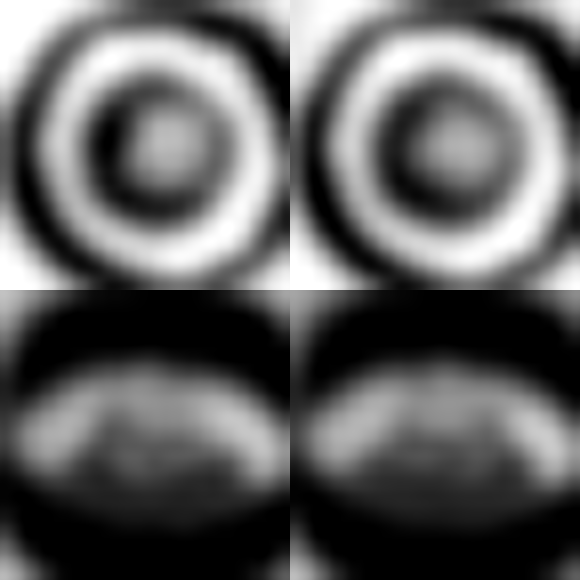

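Run:
```python
import pickle
from h import *
from scipy.ndimage import gaussian_filter
SS=8;hw=8;n=17
def scan(s,A,c0,sig):
    K,R,t=P(s);C=-R.T@t
    u0,v0=np.round(proj(s,[[*c0,.074]])[0]).astype(int);a=A[v0-hw:v0+hw+1,u0-hw:u0+hw+1]
    px=lambda p:np.round(((proj(s,p)-[u0-hw,v0-hw])+.5)*SS*16-8).astype(np.int32)
    g=np.linspace(0,2*np.pi,48)
    ci=lambda c,r,z:np.c_[c[0]+r*np.cos(g),c[1]+r*np.sin(g),0*g+z]
    res={}
    for dx in np.arange(-.002,.0021,.001):
      for dy in np.arange(-.002,.0021,.001):
        c=c0+[dx,dy]
        for rd in (.0105,.012,.0135):
          for phi in range(0,90,6):
            lab=np.zeros((n*SS,n*SS),np.int32); fill=lambda p,l:cv2.fillConvexPoly(lab,px(p),l,shift=4)
            fill(ci(c,rd,.0665),11); li=1
            for h,z0,z1 in((.007,.066,.078),(.005,.078,.082)):
                q=[c+h*2**.5*np.array([np.cos(w),np.sin(w)]) for w in np.radians(phi+45+90*np.arange(4))]
                for k in range(4):
                    p1,p2=q[k],q[(k+1)%4];m=(p1+p2)/2
                    if (m-c)@(C[:2]-m)>0: fill([[*p1,z0],[*p2,z0],[*p2,z1],[*p1,z1]],li+k)
                fill([[*p,z1] for p in q],5 if li==1 else 10); li+=5
            lab[(lab>=6)&(lab<10)]-=5
            m2=np.zeros_like(lab);cv2.fillConvexPoly(m2,px(ci(c,.0185,.086)),1,shift=4)
            m1=np.zeros_like(lab);cv2.fillConvexPoly(m1,px(ci(c,.0165,.066)),1,shift=4)
            mm=(m1*m2).reshape(n,SS,n,SS).mean((1,3))>.9
            cols=[]
            for l in range(12):
                f=(lab==l).astype(float)
                if f.sum()<SS*SS*.3: continue
                f=gaussian_filter(f,sig*SS).reshape(n,SS,n,SS).mean((1,3));cols.append(f)
                if l in(0,11):
                    yy,xx=np.mgrid[:n,:n]-hw;cols+=[f*xx,f*yy]
            M=np.array([x[mm] for x in cols]).T;y=a[mm]
            M2=np.r_[M,.05*np.eye(M.shape[1])];x=np.linalg.lstsq(M2,np.r_[y,np.zeros(M.shape[1])],rcond=None)[0]
            r=np.sqrt(np.mean((M@x-y)**2))
            if phi not in res or r<res[phi][0]: res[phi]=(round(float(r),2),round(dx,4),round(dy,4),rd,int(mm.sum()))
    return res
a,b=pickle.load(open('4.pkl','rb'))
for n_,s in(('top',a),('side',b)):
    s2,A=pickle.load(open('13'+n_+'.pkl','rb'))
    for w,I in(('pre',s['color'].astype(float).mean(2)),('post',A)):
        r=scan(s2,I,np.array([.549,-.193]),.6);k=min(r,key=lambda q:r[q][0]);print(n_,w,{q:r[q][0] for q in r},k,r[k])
```

```text
top pre {0: 4.96, 6: 5.24, 12: 5.58, 18: 5.95, 24: 6.27, 30: 6.35, 36: 6.55, 42: 6.57, 48: 6.44, 54: 6.14, 60: 5.94, 66: 5.75, 72: 5.47, 78: 5.18, 84: 5.02} 0 (4.96, np.float64(0.001), np.float64(0.0), 0.012, 109)
top post {0: 5.23, 6: 5.4, 12: 5.4, 18: 5.32, 24: 5.19, 30: 5.03, 36: 4.79, 42: 4.53, 48: 4.4, 54: 4.31, 60: 4.34, 66: 4.5, 72: 4.66, 78: 4.88, 84: 5.15} 54 (4.31, np.float64(0.001), np.float64(-0.001), 0.012, 111)
side pre {0: 4.22, 6: 4.75, 12: 5.43, 18: 5.97, 24: 6.34, 30: 6.6, 36: 7.14, 42: 7.03, 48: 6.76, 54: 6.08, 60: 5.41, 66: 5.35, 72: 5.56, 78: 3.57, 84: 3.81} 78 (3.57, np.float64(0.0), np.float64(0.001), 0.012, 46)
side post {0: 5.4, 6: 5.99, 12: 6.16, 18: 6.21, 24: 6.34, 30: 5.88, 36: 5.74, 42: 5.24, 48: 4.66, 54: 3.78, 60: 2.73, 66: 2.53, 72: 3.34, 78: 3.85, 84: 4.76} 66 (2.53, np.float64(0.0), np.float64(0.001), 0.012, 46)
```

The improved head fit is good. Before turning, the head was at about -5°; now it is at about 60° (mod 90). So it has moved, but 60° doesn't match the stop at about -77° (≡ 13°). Torque built up at key yaw -83 to -90, right where the stop is predicted, and then released. So the key probably forced past the stop by a quarter turn, which leaves the head at about -30°. I'll re-insert at -30° and turn in fine steps, watching the torque. Combining the two seated poses puts the key axis 1.2 mm along tool +y, with the lock at (0.549, -0.1938).

```bash
cat >> h.py <<'E'
L=np.array([.549,-.1938])
def relk(c,z,yaw,d=.0012):
    """key axis at c, foot at z"""
    a=np.radians(yaw); t=np.array(c)-d*np.array([-np.sin(a),np.cos(a)]); rel([(*t,z,yaw)],.1726)
E
python3 -c "
from h import *
st();relk(L,.18,-30);relk(L,.10,-30)"
```

```text
t 29.52 tcp [0.5399 0.0119 0.3518] yaw -127.01 tilt 0.13 F [ 0.7  0.4 -2.4] M [ 0.09  0.02 -0.05] op 0.0137 j [ -7.  19.  79.  -0.  82. 120.]
[-1.6931, 0.0015, -0.0022, -0.0006, 0.1312, 0.16]
[-1.6931, 0.0015, -0.0022, 0.0794, 0.131, 0.16]
```

```bash
python3 -m crank '[[-0.15,0,0,0,0.01,0.012,0],[-0.33,0,0,0,0.027,0.033,0],[-0.51,0,0,0,0.044,0.054,0],[-0.69,0,0,0,0.06,0.075,0],[-0.87,0,0,0,0.077,0.094,0],[-1.05,0,0,0,0.093,0.113,0],[-1.23,0,0,0,0.109,0.133,0],[-1.41,0,0,0,0.122,0.15,0],[-1.58,0,0,0,0.131,0.16,0],[-1.693,0,0,0,0.131,0.16,0]]';python3 -c "
from h import *
st();relk(L,.085,-30);relk(L,.08,-30)"
```

```text
clock: 30.78
eef_pos: [0.5481, -0.1962, 0.3517]
ee_rot: [[0.002, 0.498, 0.867], [-0.001, 0.867, -0.498], [-1.0, 0.0, 0.002]]
ft_force: [-0.4, 0.2, -2.0]
opening: 0.0141
t 30.77 tcp [ 0.5481 -0.1962  0.3517] yaw -29.87 tilt 0.12 F [-0.4  0.2 -2. ] M [-0.    0.01  0.04] op 0.0141 j [-27.  24.  72.  -0.  84.   3.]
[0.0022, 0.0021, -0.0001, 0.0941, 0.0014, -0.0007]
[0.0022, 0.0021, -0.0001, 0.0991, 0.0014, -0.0007]
```

```bash
python3 -m crank '[[0,0.002,0,0.03,0.0014,-0.0007,0],[0,0.002,0,0.06,0.0014,-0.0007,0],[0,0.002,0,0.082,0.0014,-0.0007,0],[0,0.002,0,0.092,0.0014,-0.0007,0],[0,0.002,0,0.099,0.0014,-0.0007,0],[0,0.002,0,0.099,0.0014,-0.0007,0]]';python3 -c "
from h import *
st();relk(L,.067,-30)"
```

```text
clock: 31.52
eef_pos: [0.5485, -0.1949, 0.2529]
ee_rot: [[0.0, 0.498, 0.867], [-0.0, 0.867, -0.498], [-1.0, 0.0, 0.0]]
ft_force: [0.4, -0.3, -1.1]
opening: 0.0136
t 31.52 tcp [ 0.5485 -0.1949  0.2529] yaw -29.88 tilt 0.02 F [ 0.4 -0.3 -1.1] M [-0.05 -0.07  0.03] op 0.0136 j [-27.  27.  82.   0.  71.   3.]
[0.0021, 0.0003, -0.0001, 0.0133, 0.0, -0.0001]
```

```bash
python3 -m crank '[[0,0,0,0.004,0,0,0],[0,0,0,0.008,0,0,0],[0,0,0,0.012,0,0,0],[0,0,0,0.014,0,0,0],[0,0,0,0.014,0,0,0]]';python3 -c "
from h import *
st();relk(L,.0665,-30)"
```

```text
clock: 32.15
eef_pos: [0.5485, -0.1949, 0.2388]
ee_rot: [[0.0, 0.498, 0.867], [-0.0, 0.867, -0.498], [-1.0, 0.0, 0.0]]
ft_force: [0.2, 0.3, -2.1]
opening: 0.0136
t 32.15 tcp [ 0.5485 -0.1949  0.2388] yaw -29.88 tilt 0.01 F [ 0.2  0.3 -2.1] M [-0.06  0.01 -0.03] op 0.0136 j [-27.  28.  83.   0.  69.   3.]
[0.0021, 0.0002, -0.0, -0.0003, 0.0, -0.0001]
```

It went in cleanly: the foot is at 0.066 with no side force. Now I'll turn clockwise about the key's axis and sample the torque.

```bash
python3 -m crank '[[0.1,0,0,0,0,-0.0001,0],[0.2,0,0,0,0,-0.0002,0],[0.3,0,0,0,0,-0.0003,0]]' >/dev/null;python3 -c "
from h import *
st()"; python3 -m crank '[[0.1,0,0,0,0,-0.0001,0],[0.2,0,0,0,0,-0.0002,0]]' >/dev/null;python3 -c "
from h import *
st()"; python3 -m crank '[[0.1,0,0,0,0,-0.0001,0],[0.2,0,0,0,0,-0.0002,0]]' >/dev/null;python3 -c "
from h import *
st();relk(L,.0665,-75)"
```

```text
t 32.52 tcp [ 0.5478 -0.1947  0.2387] yaw -47.24 tilt 0.07 F [-3.3  0.5  0.1] M [0.14 0.5  0.14] op 0.0138 j [-27.  28.  83.  -0.  69.  20.]
t 32.77 tcp [ 0.5475 -0.1944  0.2386] yaw -58.87 tilt 0.11 F [-0.4  0.3 -0.2] M [0.09 0.31 0.16] op 0.0135 j [-27.  28.  83.  -0.  69.  32.]
t 33.02 tcp [ 0.5473 -0.1941  0.2387] yaw -70.51 tilt 0.13 F [-1.   0.5 -0.6] M [0.14 0.19 0.2 ] op 0.0136 j [-27.  28.  83.  -0.  69.  43.]
[0.0784, -0.0013, 0.0019, -0.0004, 0.0005, 0.0002]
```

```bash
python3 -m crank '[[0.06,0,0,0,0,0,0]]' >/dev/null;python3 -c "
from h import *
st()"; python3 -m crank '[[0.06,0,0,0,0,0,0]]' >/dev/null;python3 -c "
from h import *
st()"; python3 -m crank '[[0.05,0,0,0,0,0,0]]' >/dev/null;python3 -c "
from h import *
st()"
```

```text
t 33.15 tcp [ 0.5472 -0.194   0.2387] yaw -74.07 tilt 0.15 F [-0.6  1.1 -1.2] M [0.15 0.13 0.15] op 0.0137 j [-27.  28.  83.  -0.  69.  47.]
t 33.27 tcp [ 0.5472 -0.1939  0.2387] yaw -77.61 tilt 0.16 F [-1.   0.5 -1.4] M [0.14 0.12 0.14] op 0.0137 j [-27.  28.  83.  -0.  69.  51.]
t 33.4 tcp [ 0.5472 -0.1939  0.2387] yaw -80.54 tilt 0.17 F [-0.6  1.1 -1.8] M [0.13 0.12 0.35] op 0.0138 j [-27.  28.  83.  -0.  69.  53.]
```

```bash
python3 -m crank '[[0.03,0,0,0,0,0,0]]' >/dev/null;python3 -c "
from h import *
st()"
```

```text
t 33.52 tcp [ 0.5472 -0.1938  0.2387] yaw -82.29 tilt 0.18 F [-0.1  0.7 -1.2] M [0.12 0.12 0.45] op 0.0136 j [-27.  28.  83.  -0.  69.  55.]
```

```bash
python3 -m crank '[[0.025,0,0,0,0,0,0]]' >/dev/null;python3 -c "
from h import *
st()"
```

```text
t 33.65 tcp [ 0.5472 -0.1937  0.2387] yaw -83.74 tilt 0.18 F [-0.3 -0.6 -1.2] M [0.09 0.07 0.48] op 0.0132 j [-27.  28.  83.  -0.  69.  57.]
```

Torque climbed from 0.14 to 0.48 N·m within 6° and the yaw matches the predicted stop, so the lock is at its stop. I'll ease back 0.18 rad and pull off.

```bash
python3 -m crank '[[-0.06,0,0,0,0,0,0],[-0.12,0,0,0,0,0,0],[-0.18,0,0,0,0,0,0],[-0.18,0,0,0,0,0,0]]' >/dev/null;python3 -c "
from h import *
st()"
```

```text
t 34.15 tcp [ 0.5473 -0.1938  0.2387] yaw -73.49 tilt 0.16 F [-0.5  0.1 -2. ] M [-0.08  0.   -0.01] op 0.0134 j [-27.  28.  83.  -0.  69.  46.]
```

```bash
python3 -m crank '[[0,0,0,-0.006,0,0,0],[0,0,0,-0.012,0,0,0],[0,0,0,-0.018,0,0,0],[0,0,0,-0.04,0,0,0],[0,0,0,-0.08,0,0,0],[0,0,0,-0.115,0,0,0]]' >/dev/null;python3 -c "
from h import *
st()
relk([.508,.1735],.175,-125);relk([.508,.1735],.175,-35);relk([.508,.1735],.175,-80)"
```

```text
t 34.9 tcp [ 0.5475 -0.1939  0.3555] yaw -73.51 tilt 0.12 F [ 0.2 -0.4 -2.2] M [ 0.03 -0.04  0.02] op 0.0134 j [-27.  24.  71.  -0.  85.  46.]
[0.8987, -0.0002, 0.0021, 0.0081, 0.0656, -0.3644]
[-0.6721, -0.0016, 0.0014, 0.0081, 0.0654, -0.3627]
[0.1133, -0.001, 0.0018, 0.0081, 0.0652, -0.3636]
```

```bash
python3 -m crank '[[0.05,0,0,0,0.003,-0.02,0],[0.15,0,0,0,0.01,-0.06,0],[0.25,0,0,0,0.018,-0.1,0],[0.36,0,0,0,0.025,-0.14,0],[0.47,0,0,0,0.033,-0.185,0],[0.58,0,0,0,0.041,-0.23,0],[0.69,0,0,0,0.05,-0.275,0],[0.8,0,0,0,0.058,-0.32,0],[0.898,0,0,0,0.064,-0.352,0],[0.898,0,0,0,0.0655,-0.364,0]]' >/dev/null;python3 - <<'E'
from h import *
import pickle,hd
st()
for n in('top','side'):
    s,A=hd.grab(n,4); pickle.dump((s,A),open('15'+n+'.pkl','wb')); cv2.imwrite('pics/f15%s.png'%n,s['color'][:,:,::-1])
o=env.observe();R=o['ee_rot'];p=o['eef_pos'];a=R[:,0]
print('foot proj',proj(s,[p+a*.1726+R[:,1]*.0012]),'mouth proj',proj(s,[[.508,.1735,.045]]))
I=cv2.imread('pics/f15side.png');cv2.imwrite('pics/c15.png',cv2.resize(I[80:230,170:330],None,fx=4.5,fy=4,interpolation=cv2.INTER_CUBIC) if 0 else cv2.resize(I[80:230,170:330],None,fx=4,fy=4,interpolation=cv2.INTER_CUBIC))
E
```

```text
t 36.15 tcp [0.5066 0.1754 0.3561] yaw -124.82 tilt 0.11 F [-0.   0.2 -1.7] M [0.07 0.01 0.04] op 0.0137 j [ 11.  18.  79.   0.  83. 136.]
foot proj [[242.01214741 143.58291892]] mouth proj [[244.38995758 185.66510655]]
```

View pics/c15.png

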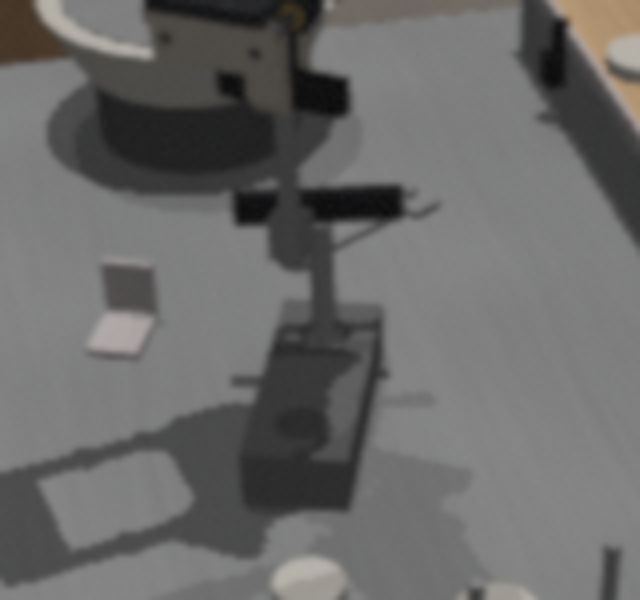

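```bash
sed -n '/^import pickle/,$p' /dev/null
cat > scan2.py <<'E'
import pickle,sys
from h import *
from scipy.ndimage import gaussian_filter
SS=8;hw=8;n=17
def scan(s,A,c0,sig):
    K,R,t=P(s);C=-R.T@t
    u0,v0=np.round(proj(s,[[*c0,.074]])[0]).astype(int);a=A[v0-hw:v0+hw+1,u0-hw:u0+hw+1]
    px=lambda p:np.round(((proj(s,p)-[u0-hw,v0-hw])+.5)*SS*16-8).astype(np.int32)
    g=np.linspace(0,2*np.pi,48)
    ci=lambda c,r,z:np.c_[c[0]+r*np.cos(g),c[1]+r*np.sin(g),0*g+z]
    res={}
    for dx in np.arange(-.002,.0021,.001):
      for dy in np.arange(-.002,.0021,.001):
        c=c0+[dx,dy]
        for rd in (.012,):
          for phi in range(0,90,5):
            lab=np.zeros((n*SS,n*SS),np.int32); fill=lambda p,l:cv2.fillConvexPoly(lab,px(p),l,shift=4)
            fill(ci(c,rd,.0665),11); li=1
            for h,z0,z1 in((.007,.066,.078),(.005,.078,.082)):
                q=[c+h*2**.5*np.array([np.cos(w),np.sin(w)]) for w in np.radians(phi+45+90*np.arange(4))]
                for k in range(4):
                    p1,p2=q[k],q[(k+1)%4];m=(p1+p2)/2
                    if (m-c)@(C[:2]-m)>0: fill([[*p1,z0],[*p2,z0],[*p2,z1],[*p1,z1]],li+k)
                fill([[*p,z1] for p in q],5 if li==1 else 10); li+=5
            lab[(lab>=6)&(lab<10)]-=5
            m2=np.zeros_like(lab);cv2.fillConvexPoly(m2,px(ci(c,.0185,.086)),1,shift=4)
            m1=np.zeros_like(lab);cv2.fillConvexPoly(m1,px(ci(c,.0165,.066)),1,shift=4)
            mm=(m1*m2).reshape(n,SS,n,SS).mean((1,3))>.9
            cols=[]
            for l in range(12):
                f=(lab==l).astype(float)
                if f.sum()<SS*SS*.3: continue
                f=gaussian_filter(f,sig*SS).reshape(n,SS,n,SS).mean((1,3));cols.append(f)
                if l in(0,11):
                    yy,xx=np.mgrid[:n,:n]-hw;cols+=[f*xx,f*yy]
            M=np.array([x[mm] for x in cols]).T;y=a[mm]
            M2=np.r_[M,.05*np.eye(M.shape[1])];x=np.linalg.lstsq(M2,np.r_[y,np.zeros(M.shape[1])],rcond=None)[0]
            r=np.sqrt(np.mean((M@x-y)**2))
            if phi not in res or r<res[phi][0]: res[phi]=(round(float(r),2),round(dx,4),round(dy,4))
    return res
if __name__=='__main__':
  for n_ in('top','side'):
    s2,A=pickle.load(open(sys.argv[1]+n_+'.pkl','rb'))
    r=scan(s2,A,np.array([.549,-.193]),.6);k=min(r,key=lambda q:r[q][0]);print(n_,{q:r[q][0] for q in r},k,r[k])
E
python3 scan2.py 15
```

```text
top {0: 5.75, 5: 5.43, 10: 5.1, 15: 4.76, 20: 4.6, 25: 4.84, 30: 4.9, 35: 5.26, 40: 5.58, 45: 5.98, 50: 6.2, 55: 6.28, 60: 6.4, 65: 6.46, 70: 6.53, 75: 6.53, 80: 6.42, 85: 6.18} 20 (4.6, np.float64(0.001), np.float64(-0.001))
side {0: 4.95, 5: 5.0, 10: 5.17, 15: 4.86, 20: 4.72, 25: 4.74, 30: 4.45, 35: 4.73, 40: 4.99, 45: 4.7, 50: 4.7, 55: 4.73, 60: 4.64, 65: 4.64, 70: 4.21, 75: 4.52, 80: 4.86, 85: 4.86} 70 (4.21, np.float64(0.001), np.float64(0.0))
```

Top-view fit: the head is now at about 20° (≡ -70°), starting from about 0°. That's a turn of about 70°, or 1.22 rad, and matches the 1.25 rad stop. Now I'll refine the well's centre.

Run:
```python
from h import *
import pickle
s,A=pickle.load(open('15side.pkl','rb'));t,B=pickle.load(open('15top.pkl','rb'))
print(ray(s,245.6,186.9,.045))
print('top mouth pred',proj(t,[[.508,.1735,.045]]))
c=A[170:205,225:268];c=(c-c.min())/(110-c.min())*255
x=cv2.resize(np.clip(c,0,255).astype(np.uint8),None,fx=9,fy=9,interpolation=cv2.INTER_CUBIC)
u,v=proj(t,[[.508,.1735,.045]])[0].astype(int)
c=B[v-18:v+18,u-22:u+22];c=(c-c.min())/(130-c.min())*255
y=cv2.resize(np.clip(c,0,255).astype(np.uint8),(396,315),interpolation=cv2.INTER_CUBIC);print(u,v,x.shape)
cv2.imwrite('pics/c16.png',np.hstack([x,y]))
```

```text
[0.51010119 0.1671919  0.045     ]
top mouth pred [[214.26551734 236.70285909]]
214 236 (315, 387)
```

View pics/c16.png

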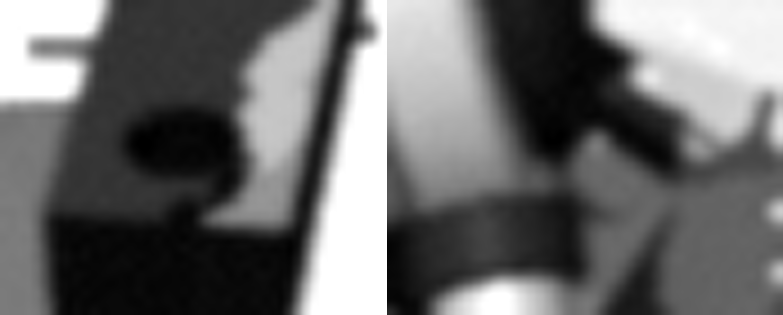

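```bash
python3 -c "
from h import *
st();relk([.509,.174],.055,-125)"
```

```text
t 36.55 tcp [0.5073 0.1727 0.3558] yaw -125.03 tilt 0.12 F [ 0.8  0.1 -1.9] M [0.04 0.02 0.01] op 0.0133 j [ 11.  18.  79.   0.  83. 136.]
[-0.0005, 0.0009, 0.0018, 0.1282, -0.0003, -0.0021]
```

```bash
python3 -m crank '[[0,0.001,0.002,0.01,0,-0.002,0],[0,0.001,0.002,0.05,0,-0.002,0],[0,0.001,0.002,0.09,0,-0.002,0],[0,0.001,0.002,0.118,0,-0.002,0],[0,0.001,0.002,0.128,0,-0.002,0],[0,0.001,0.002,0.128,0,-0.002,0]]' >/dev/null
python3 - <<'E'
from h import *
st();relk([.509,.174],.025,-125);relk([.509,.174],.008,-125)
b=snap('side','s17')
cv2.imwrite('pics/c17.png',cv2.resize(b['color'][120:220,190:310,::-1],None,fx=5,fy=5,interpolation=cv2.INTER_CUBIC))
E
```

```text
t 37.3 tcp [0.5082 0.1743 0.2275] yaw -125.04 tilt 0.03 F [-0.6  0.4 -0.8] M [ 0.08  0.05 -0.05] op 0.0139 j [ 11.  24.  91.  -0.  65. 136.]
[-0.0007, 0.0004, 0.0003, 0.0299, -0.0004, -0.0002]
[-0.0007, 0.0004, 0.0003, 0.0469, -0.0004, -0.0002]
```

View pics/c17.png

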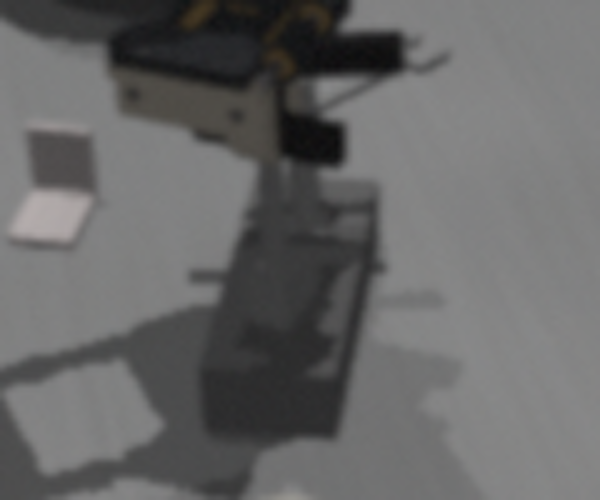

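```bash
python3 -m crank '[[0,0,0,0.008,0,0,0],[0,0,0,0.016,0,0,0],[0,0,0,0.024,0,0,0],[0,0,0,0.024,0,0,0]]' >/dev/null; python3 -c "
from h import *
st()"
```

```text
t 37.85 tcp [0.5083 0.1743 0.2036] yaw -125.04 tilt 0.02 F [-0.2  0.5 -1.6] M [0.07 0.09 0.02] op 0.0136 j [ 11.  26.  93.  -0.  61. 136.]
```

In the well with no contact force. I'll continue to the floor.

```bash
python3 -m crank '[[0,0,0,0.008,0,0,0],[0,0,0,0.016,0,0,0],[0,0,0,0.021,0,0,0],[0,0,0,0.0235,0,0,0],[0,0,0,0.0245,0,0,0],[0,0,0,0.0245,0,0,0]]' >/dev/null; python3 -c "
from h import *
st()"
```

```text
t 38.6 tcp [0.5083 0.1744 0.1796] yaw -125.03 tilt 0.01 F [-1.3  0.8  3.2] M [-0.04  0.46 -0.  ] op 0.0136 j [ 11.  28.  94.  -0.  58. 136.]
```

It's on the floor at TCP z 0.1796, the same as when picked up. I'll release it.

```bash
python3 -m crank '[[0,0,0,0,0,0,0.2],[0,0,0,0,0,0,0.3],[0,0,0,0,0,0,0.4],[0,0,0,0,0,0,0.5],[0,0,0,0,0,0,0.55],[0,0,0,0,0,0,0.55]]' 15; python3 -m crank '[[0,0,0,-0.01,0,0,0.55],[0,0,0,-0.03,0,0,0.55],[0,0,0,-0.07,0,0,0.55],[0,0,0,-0.12,0,0,0.55],[0,0,0,-0.17,0,0,0.55],[0,0,0,-0.17,0.06,0.0,0.55],[0,0,0,-0.17,0.1,0.06,0.55],[0,0,0,-0.17,0.1,0.12,0.55],[0,0,0,-0.17,0.1,0.12,0.55]]'
python3 - <<'E'
from h import *
import pickle,hd
st()
for n in('top','side'):
    s,A=hd.grab(n,4); pickle.dump((s,A),open('18'+n+'.pkl','wb')); cv2.imwrite('pics/f18%s.png'%n,s['color'][:,:,::-1])
E
python3 scan2.py 18
```

```text
clock: 39.35
eef_pos: [0.5083, 0.1744, 0.1796]
ee_rot: [[0.0, 0.819, -0.574], [-0.0, -0.574, -0.819], [-1.0, 0.0, 0.0]]
ft_force: [0.6, -0.1, 1.2]
opening: 0.0504
clock: 40.48
eef_pos: [0.5199, 0.0158, 0.3504]
ee_rot: [[-0.0, 0.816, -0.578], [-0.001, -0.578, -0.816], [-1.0, 0.0, 0.001]]
ft_force: [-0.0, 0.1, 1.0]
opening: 0.0505
t 40.48 tcp [0.5199 0.0158 0.3504] yaw -125.28 tilt 0.04 F [-0.   0.1  1. ] M [0.08 0.02 0.01] op 0.0505 j [ -7.  17.  82.  -0.  81. 119.]
top {0: 5.81, 5: 5.48, 10: 5.14, 15: 4.79, 20: 4.62, 25: 4.9, 30: 4.95, 35: 5.32, 40: 5.67, 45: 6.1, 50: 6.32, 55: 6.41, 60: 6.52, 65: 6.58, 70: 6.64, 75: 6.63, 80: 6.51, 85: 6.25} 20 (4.62, np.float64(0.001), np.float64(-0.001))
side {0: 5.03, 5: 5.08, 10: 5.26, 15: 4.93, 20: 4.74, 25: 4.83, 30: 4.53, 35: 4.81, 40: 5.08, 45: 4.83, 50: 4.81, 55: 4.83, 60: 4.7, 65: 4.72, 70: 4.25, 75: 4.61, 80: 4.94, 85: 4.95} 70 (4.25, np.float64(0.001), np.float64(0.0))
```

View pics/f18top.png

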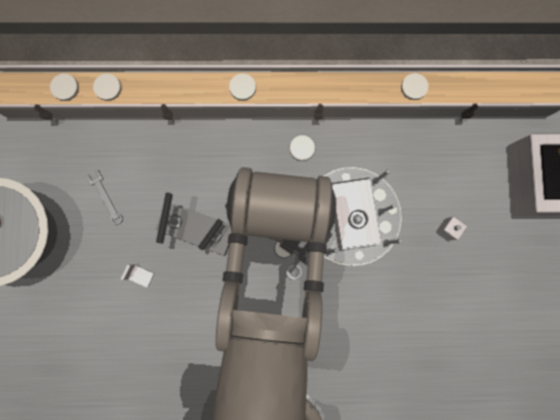

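View pics/f18side.png

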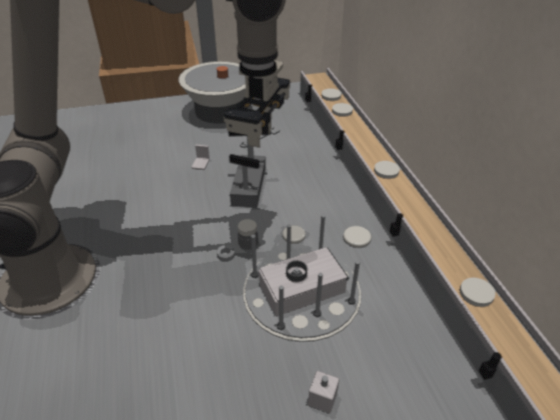

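The small key is back in its well: bar at (210,235) in the top view, as before, and (244,160) in the side view. Last check: the cover and bystanders against the earlier pictures.

Run:
```python
from h import *
a=cv2.imread('pics/s4.png');b=cv2.imread('pics/f18side.png');t0=cv2.imread('pics/top0.png');t1=cv2.imread('pics/f18top.png')
c=lambda x:cv2.resize(x[235:315,245:360],None,fx=3.4,fy=3.4,interpolation=cv2.INTER_CUBIC)
k=lambda x:cv2.resize(x[175:295,80:240],None,fx=2.45,fy=2.45,interpolation=cv2.INTER_CUBIC)
x=np.hstack([c(a),c(b)]);y=np.hstack([k(t0),k(t1)]);w=min(x.shape[1],y.shape[1]);cv2.imwrite('pics/c18.png',np.vstack([x[:,:w],y[:,:w]]))
```

```text
(no output)
```

View pics/c18.png

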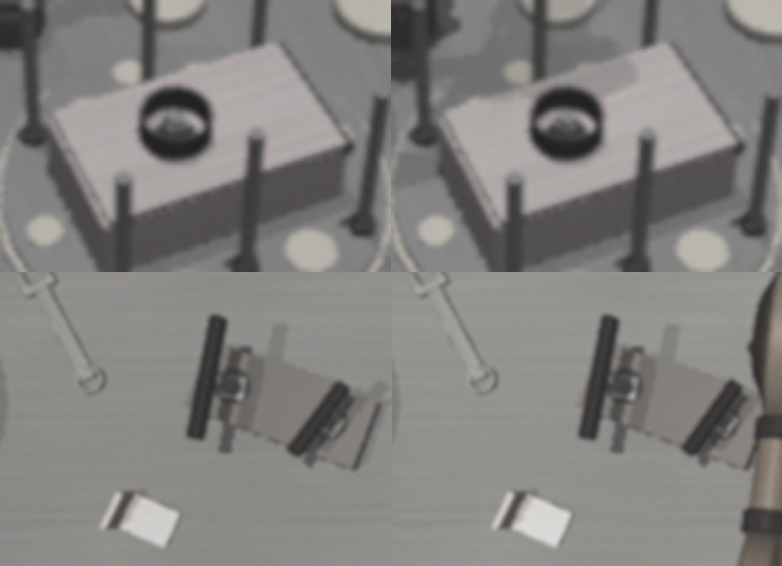

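The cover sits exactly as it did after closing. Both keys, the spanner and the bracket are where they were. Handing in.

```bash
python3 -c "
from h import *
st(); print(env.sign_off())"
```

```text
t 40.88 tcp [0.5216 0.0197 0.3495] yaw -124.94 tilt 0.0 F [-0.  -0.5 -0.2] M [0.06 0.03 0.01] op 0.0503 j [ -6.  17.  82.   0.  81. 119.]
the job is handed in; nothing more can be done
None
```

I shut the cover, turned the lock to its stop with the small key, put that key back in its well and let go of it. I handed in at 40.9 s with the arm clear of everything; the hand-in gave no verdict.

- **Cover:** it met a hard stop with the fingertip at z 0.065 m, pushed with about 35 N. In the last side picture it sits as it did right after closing.
- **Lock, first try:** this went wrong. The key was about 1 mm off-centre and I turned it much further than the lock's range. Torque rose to only about 0.24 N·m where the stop should have been, then fell away. The head afterwards sat about a third of the way round, so the key had probably forced past the stop.
- **Lock, second try:** I lifted the key off, re-centred it, put it back on and turned in small steps. Torque climbed from 0.14 to 0.48 N·m where I expected the stop. I eased back 0.18 rad and the key pulled off with no force.
- **Lock angle check:** the top camera puts the total turn at about 69° ± 4°, against 71.6° at the stop. The side camera's last fit was ambiguous and preferred a different angle, so it does not confirm this. My evidence is the torque rise and the top view.
- **Small key:** it is upright and fully down, at the same height it was picked up from, with its bar where it started.
- **Other things:** the big key, spanner and bracket match the first pictures. The arm partly hid the jar, collar and nearer lid in the last top view, but they look in place in the side view; I saw no contact with them.

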